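# Kit the lower tier of a vaccine day case

### The job

Lift the grey divider flap of the two-tier day case by its pull until it stands open by itself, and leave it open. Then stand the large vial upright in the square nest and the long carton upright in the long nest of the lower tier underneath. Keep the vial and carton upright while carrying them, set them down gently rather than dropping them, and leave the other things where they are.

Things in the scene. Friction and masses are not known exactly. Their poses are not given: they have to be found in the camera images.
- case: White two-tier case, fixed. Origin under the centre of the flap bay; x to the hinge side (away from the robot), z up. Bay: open box 160 (x) by 230 (y) mm outside, walls 5 mm thick and 75 mm high. At y -115 to -225 mm a solid wing, the upper tier: deck 66 mm up, lip to 84 mm. On the bay floor (lower tier), hidden by the flap, are two nests of thin ribs 14 mm high, one square, one long.
- flap (a joint): Angle of the grey flap, a 156 by 224 by 5 mm plate that covers the bay: 0 = shut (lying level), grows as it is lifted, 1.57 = upright, stop at 1.9 (leaning away from the robot). It begins shut or slightly ajar. A stiff hinge holds it at any angle it is left at; lifting at the pull takes about 1 to 2 N.
- flap_pull (a point): Centre of the flap's pull: a black round bar, 24 mm long, 18 mm diameter, axis along the case's y, ends free, on a 10 mm wide neck 28 mm beyond the flap's free edge (robot's side; 79 mm up when shut), 188 mm from the hinge axis. Gripped by its flat ends it can turn between the fingers, so the hand can stay pointing down. Axes turn with the flap.
- flap_hinge (a point): Middle of the flap's hinge axis, on the far top edge of the bay, 79 mm up; axes as the case's. The hinge axis is its y; the pull moves about it in an arc of radius 188 mm, up and then away from the robot.
- vial_nest (a point): Centre of the floor of the square nest (5 mm above the counter), 44 by 44 mm inside, in the left half of the bay (case y +55 mm); axes as the case's.
- carton_nest (a point): Centre of the floor of the long nest (5 mm above the counter), 96 (x) by 46 (y) mm inside, in the right half of the bay (case y -55 mm); axes as the case's.
- vial: The large amber vial, loose, upright: 32 mm diameter, 60 mm tall in all, straight sided up to 41 mm, cap 22 mm diameter; about 45 g. Origin at the centre of its underside, z up.
- carton: The long brown card carton with a white band, loose, upright: 84 (x) by 34 (y) by 50 (z) mm, about 60 g, either end may lead. Origin at the centre of its underside, z up.
- small_vial: Bystander: a small amber vial, 22 mm diameter, 42 mm tall. Origin at the centre of its underside.
- square_box: Bystander: a square brown card box with a white band, 50 by 50 by 30 mm. Origin at the centre of its underside.
- tier_carton: Bystander: a flat brown card carton, 55 by 36 by 16 mm, on the case's upper tier. Origin at the centre of its underside.
- jar: Bystander: a white jar, 54 mm diameter, 70 mm tall, behind the work. Origin at the centre of its underside.
- mug: Bystander: a clear mug, 74 mm across, 85 mm tall, behind the work. Origin at the centre of its underside.

How it is judged:
On the way:
1. the flap has been lifted to at least 1.4 rad, before either thing is in its nest (value of joint flap above 1.4 rad and horizontal distance between vial and vial_nest above 0.03 m and horizontal distance between carton and carton_nest above 0.03 m), for 0.2 s.
At the end, for the whole second after the job is handed in: The flap stands open (above 1.4 rad). The large vial is upright (0.1 rad) on the square nest's floor within 12 mm of its centre; the long carton upright (0.1 rad) on the long nest's floor, within 10 mm of centre each way and 0.25 rad in line. Both released and at rest (under 0.02 m/s) (value of joint flap above 1.4 rad and horizontal distance between vial and vial_nest below 0.012 m and z of vial in the frame of vial_nest between -0.005 and 0.005 m and angle between each of vial, carton's own z axis and vertical below 0.1 rad and linear speed of each of vial, carton below 0.02 m/s and x of carton in the frame of carton_nest between -0.01 and 0.01 m and y of carton in the frame of carton_nest between -0.01 and 0.01 m and z of carton in the frame of carton_nest between -0.005 and 0.005 m and angle between the x axis of carton and the x axis of carton_nest, either way round below 0.25 rad); the robot touches nothing.
It fails at once if the large vial or the carton tips over (more than 0.7 rad) (angle between any of vial, carton's own z axis and vertical above 0.7 rad).
It fails at once if the large vial or the carton is dropped: falls faster than 0.6 m/s (about 2 cm) untouched by the fingers ((linear speed of vial above 0.6 m/s and contact force between vial and the fingers below 0.05 N) or (linear speed of carton above 0.6 m/s and contact force between carton and the fingers below 0.05 N)).
It fails at once if a bystander (small vial, square box, tier carton, jar or mug) is moved more than 30 mm or tipped over (0.7 rad) (distance of any of small_vial, square_box, tier_carton, jar, mug from where it was at the start of the episode above 0.03 m or angle between any of small_vial, square_box, tier_carton, jar, mug's own z axis and vertical above 0.7 rad).
It also fails if it takes over 72 s, if anything falls off the work surface, if the arm or the gripper's body presses on something with over 40 N, if the wrist force passes 120 N, or if a joint passes its speed limit or range.

### The arm

A 6-joint arm with a two-finger parallel gripper is mounted at the origin on the work surface. World frame = base frame: x ahead of the robot, y to its left, z up, the work surface at z = 0. Lengths are in m, angles in rad, forces in N, time in s.
With the tool pointing down it reaches from about 0.25 to 0.775 m from the base axis. Payload 4 kg.
Tool frame: the origin (TCP) lies midway between the tips of the shut fingers; the grasp point (between the pads) lies 19 mm behind it (env.grasp_offset is the distance from the TCP to the grasp point, in m); y points along the fingers, z is the direction in which the jaws open and shut, and the axes are right-handed (so a half turn about y gives the same grasp; the last joint's range is limited). The gripper opens to 94 mm and grips with 3 to 60 N. Pads are 16 mm wide; open, the fingers measure 119 mm over their backs; the gripper's body (75 mm by 177 mm) begins 78 mm behind the grasp point.
Start: joints at [1.047, 0.087, 1.371, -0, 1.684, -0.103], TCP at [0.225, 0.502, 0.174] pointing down, gripper open.
Joint ranges: [-3.1, 3.1], [-0.76, 2.03], [0.27, 2.55], [-1.08, 4.22], [0.17, 2.65], [-2.57, 2.57]. Speed limits (rad/s): [2.79, 2.79, 3.14, 3.14, 3.14, 3.14].

### API

Orientations are given as a 3x3 rotation matrix whose columns are the frame's x, y, z axes.
In Python, from rig import readout, vision, ticket, env gives the robot as it stands.
- The arm moves only by the tool drive_tool, never from a script. Its argument "targets" is a list of rows, each a list of 2 entries, a list of its own where there are three numbers: the shift along the tool's x, y, z in m, then the turn about the tool's y in degrees. In form: [[[x, y, z], twist], ...]. A call has 1 to 5 rows; each row shifts and turns the commanded pose from where the row before left it, along the tool's axes as they then stand; what a row does not reach is not made up. A row lasts 1/10 s, in which the tool goes at most 50 mm and 8.59 degrees, less where a joint would pass 70% of its speed; a pose out of reach is approached as far as the arm can. A call with a gripper value outside its range is refused whole. "grip" is the finger opening in m, from 0 to 0.094, set as the call begins (left out, the last holds). The fingers move at their own pace and stop on an object; "newtons" is the grip in N (left out, the last holds). Time passes only in rows, so rows that do not move let the fingers close. It gives the time, the measured TCP pose, the force and the opening at its end, in the units of the state.
- readout.state(): the state, without advancing time (a new reading comes with each control period).
- vision.camera(name): name is "side" or "top" or "wrist"; returns a dict with "img" (480x640x3 uint8, red, green, blue), "K" (3x3 intrinsics, pixels), "R" (3x3) and "t" (3): a world point X has camera coordinates R X + t; the wrist camera has in their place "mount" (4x4, takes a point from camera to tool coordinates, whose origin is the TCP and whose axes are the tool frame's). Camera axes: x right, y down, z forward; pixel columns grow to the right and rows downward; lengths in m; the calibration is good to about 2 mm. A picture is of the moment at which its call begins: read the wrist's pose just before it. There is no depth.
- ticket.sign_off(): hands the job in, once; it reports no verdict.
Trained networks look in the newest picture that a camera, given by its name, has taken for a name from the list of things; names that differ only in an ending like _2 or _b are one class to them, and where a whole thing is asked for, a point or a joint stands for the part that bears it (a point fixed in the world has none). Each returns a list of dicts, best first, with "conf" (0 to 1); they miss things now and then, are a little off and sometimes report something else, mostly with a low value. They report only what shows in the picture. A call takes as long as a camera call.
- vision.spot_in(camera, name): "centre" ([x, y, z] in m, in world coordinates, good to about 4 mm: the middle of the surface that is visible of it).
- vision.outline_of(camera, name): "mask" (480x640 bool, what is visible of it).
The state is a dict: "clock": time; "q": joint angles; "qd": joint speeds; "tau": joint torques, N m; "position": TCP position; "tool_rot": TCP orientation; "wrist_force": force on the tool from outside, world axes, zero at the start; "wrist_torque": the same for the moment, N m; "finger_gap": finger opening in m.
Only numpy, scipy, OpenCV 4.12 (cv2) and the standard library are available. Lean on these libraries where they do the work, as an engineer would, in place of code of your own. Each camera call takes 0.05 s, during which the arm holds its last target.

## Working session

There is one attempt and no reset: what is moved stays moved. The work goes in short steps, Python scripts to look and compute and a tool call to move; the robot and the scene stay as the last step left them, time stands still between calls to the robot, and variables do not carry over. Pictures are saved under pics/ and viewed, and the job is handed in when it is done.

Besides the shell and the picture viewer there is one more tool, called after "Request:" by a JSON object that holds its "fn" and its "kwargs", one argument or row to a line. drive_tool: Moves the arm, as the interface text tells. Its arguments: {"type":"object","properties":{"targets":{"type":"array"},"grip":{"type":"number"},"newtons":{"type":"number"}},"required":["targets"]}

```bash
ls; mkdir -p pics
cat > h.py <<'E'
import numpy as np, cv2
from rig import readout, vision, ticket, env
def save(n,c):
    d=vision.camera(c); cv2.imwrite(f'pics/{n}.png',cv2.cvtColor(d['img'],cv2.COLOR_RGB2BGR)); return d
E
python3 - <<'E'
from h import *
np.set_printoptions(precision=4,suppress=True)
s=readout.state(); print(s['position'],s['tool_rot'],s['finger_gap'],s['clock'])
for c in ['side','top','wrist']:
    d=save(c+'0',c); print(c,d['K'].tolist(),d.get('R'),d.get('t'),d.get('mount'))
    if c!='wrist':
        for n in ['case','flap','flap_pull','vial','carton','small_vial','square_box','tier_carton','jar','mug']:
            r=vision.spot_in(c,n); print(n,[(np.round(x['centre'],3).tolist(),round(x['conf'],2)) for x in r[:3]])
print(readout.state()['clock'], env.grasp_offset)
E
```

```text
pics
[0.2244 0.5015 0.1732] [[ 0.9128 -0.0011  0.4085]
 [-0.4085 -0.0019  0.9128]
 [-0.0002 -1.     -0.0022]] 0.09356777002247127 0.0
side [[555.1933519247121, 0.0, 321.58463135757654], [0.0, 555.1933519247121, 250.3733261081805], [0.0, 0.0, 1.0]] [[ 0.9999 -0.0111  0.0057]
 [-0.0043 -0.7352 -0.6778]
 [ 0.0117  0.6778 -0.7352]] [-0.6007  0.0764  1.0139] None
case [([0.594, -0.212, 0.083], 0.85)]
flap [([0.577, -0.132, 0.095], 0.66), ([0.59, -0.211, 0.081], 0.65)]
flap_pull [([0.58, -0.136, 0.092], 0.93)]
vial [([0.468, 0.311, 0.034], 0.88)]
carton [([0.449, 0.197, 0.043], 0.85)]
small_vial [([0.588, 0.323, 0.024], 0.72)]
square_box [([0.584, 0.187, 0.026], 0.81), ([0.589, 0.319, 0.028], 0.42)]
tier_carton [([0.646, -0.304, 0.08], 0.73), ([0.58, -0.134, 0.094], 0.59)]
jar [([0.749, 0.111, 0.046], 0.94), ([0.58, -0.138, 0.093], 0.71)]
mug [([0.789, -0.039, 0.053], 0.64), ([0.589, -0.213, 0.087], 0.38)]
top [[547.2654533589377, 0.0, 314.1844797704552], [0.0, 547.2654533589377, 240.61209479278384], [0.0, 0.0, 1.0]] [[ 0.0264 -0.9993  0.0258]
 [-0.9931 -0.0291 -0.1139]
 [ 0.1146 -0.0226 -
[... 198 characters left out ...]
 [([0.445, 0.207, 0.047], 0.93), ([0.746, 0.131, 0.071], 0.31)]
small_vial [([0.586, 0.322, 0.032], 0.56), ([0.647, -0.3, 0.081], 0.48)]
square_box [([0.584, 0.202, 0.034], 0.81), ([0.581, -0.117, 0.09], 0.25)]
tier_carton [([0.646, -0.299, 0.08], 0.76), ([0.585, -0.156, 0.084], 0.27)]
jar [([0.746, 0.13, 0.07], 0.81)]
mug [([0.645, -0.301, 0.082], 0.68), ([0.585, -0.156, 0.085], 0.63), ([0.795, -0.019, 0.034], 0.57)]
wrist [[378.7194370700769, 0.0, 321.45814332093266], [0.0, 378.7194370700769, 243.80490591168282], [0.0, 0.0, 1.0]] None None [[-0.0006  0.9667  0.2559 -0.0737]
 [ 0.0018 -0.2559  0.9667 -0.2103]
 [ 1.      0.0011 -0.0016 -0.0009]
 [ 0.      0.      0.      1.    ]]
1.15 0.0188
```

View pics/top0.png

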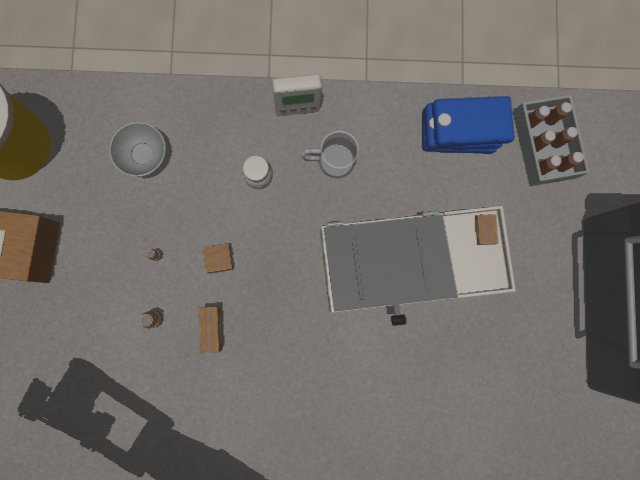

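View pics/side0.png

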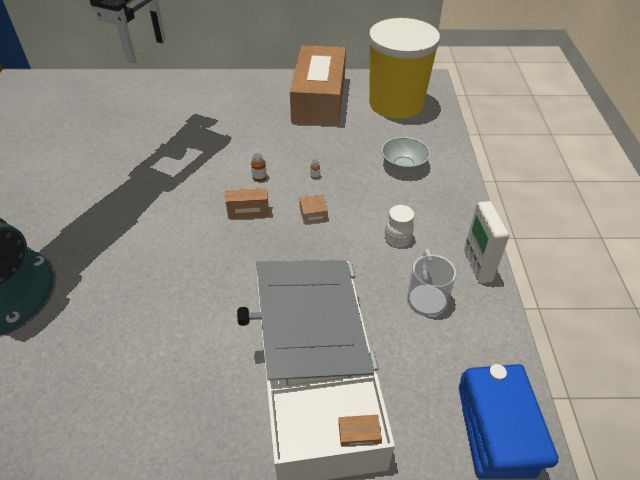

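View pics/wrist0.png

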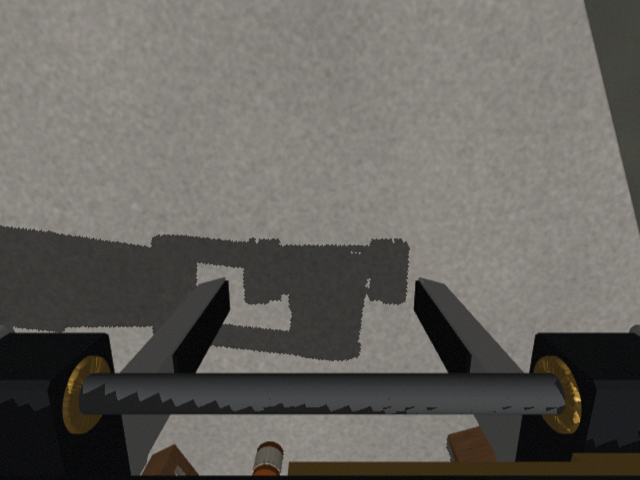

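The top view shows the case at x 323–513, y 207–310, rotated slightly, with the flap a little ajar. The pull is at about (398,320), vial (150,320), carton (209,330). I'll zoom in on the case corners.

Run:
```python
import cv2
a=cv2.imread('pics/top0.png')[195:335,310:525]; b=cv2.imread('pics/side0.png')[250:480,225:405]; c=cv2.imread('pics/top0.png')[230:365,130:245]
cv2.imwrite('pics/z1.png',cv2.resize(a,None,fx=3.7,fy=3.7,interpolation=cv2.INTER_CUBIC))
cv2.imwrite('pics/z2.png',cv2.resize(b,None,fx=2.6,fy=2.6,interpolation=cv2.INTER_CUBIC))
cv2.imwrite('pics/z3.png',cv2.resize(c,None,fx=4,fy=4,interpolation=cv2.INTER_CUBIC))
```

```text
(no output)
```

View pics/z1.png

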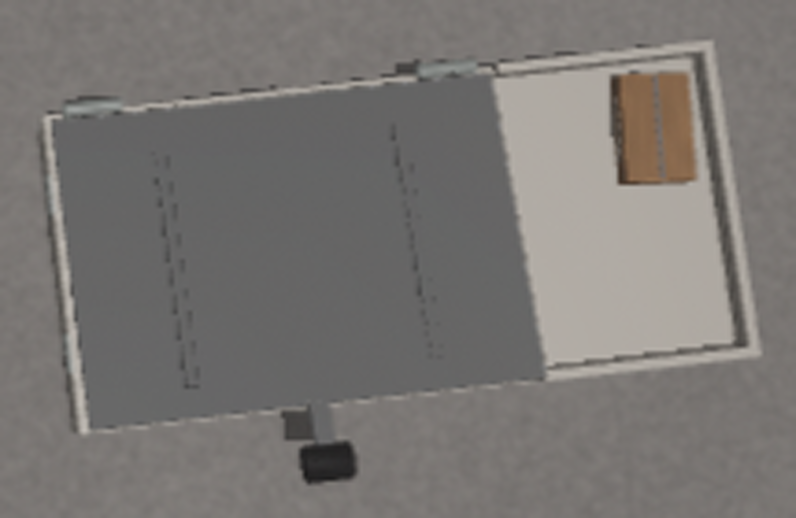

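View pics/z2.png

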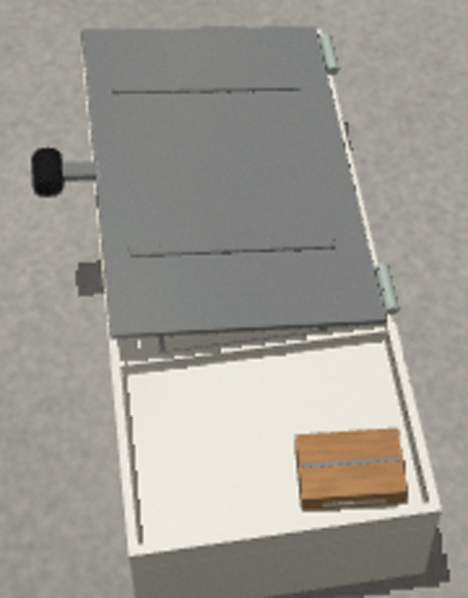

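View pics/z3.png

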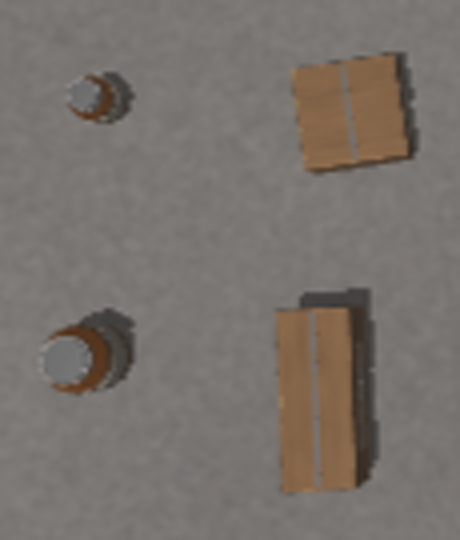

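```bash
cat >> h.py <<'E'
CAM={'side':(np.array([[555.1934,0,321.5846],[0,555.1934,250.3733],[0,0,1]]),None),'top':None}
def cams():
    o={}
    for c in ['side','top']:
        d=vision.camera(c); o[c]=(d['K'],d['R'],np.array(d['t']))
    return o
def proj(C,X):
    K,R,t=C; p=(K@(R@np.asarray(X).T+t[:,None])); return (p[:2]/p[2]).T
def ray(C,uv,z):
    K,R,t=C; c=-R.T@t; d=R.T@np.linalg.inv(K)@np.array([uv[0],uv[1],1.]); return c+d*(z-c[2])/d[2]
E
python3 - <<'E'
from h import *
from scipy.optimize import least_squares
np.set_printoptions(precision=4,suppress=True)
C=cams(); import pickle; pickle.dump(C,open('cams.pkl','wb'))
T=[((321.6,226.6),(.08,.115,.075)),((332.4,311.8),(-.08,.115,.075)),((502.4,206.4),(.08,-.225,.084)),((515.4,290.9),(-.08,-.225,.084))]
S=[((275.4,463.8),(-.08,-.225,.084)),((393.8,446.9),(.08,-.225,.084))]
for uv,p in T: print(ray(C['top'],uv,p[2]))
for uv,p in S: print('s',ray(C['side'],uv,p[2]))
def W(v,P):
    c,s=np.cos(v[2]),np.sin(v[2]); P=np.atleast_2d(P); return np.c_[v[0]+c*P[:,0]-s*P[:,1],v[1]+s*P[:,0]+c*P[:,1],P[:,2]]
def f(v):
    return np.r_[(proj(C['top'],W(v,[p for _,p in T]))-[u for u,_ in T]).ravel(),(proj(C['side'],W(v,[p for _,p in S]))-[u for u,_ in S]).ravel()]
r=least_squares(f,[.59,-.14,.1]);v=r.x; print('case',v,r.fun)
# flap angle from pull
pt=np.array([398.3,319.8]); ps=np.array([243.1,316.0])
def pull(a,v=v): return W(v,[.08-.188*np.cos(a),0,.079+.188*np.sin(a)])
for a in np.arange(0,.3,.05): print(a,pull(a),proj(C['top'],pull(a)),proj(C['side'],pull(a)))
print('spot both pull px',pt,ps)
for q in [(277,310),(350,307),(357,488),(284,491)]: print('carton',ray(C['top'],(q[0]/4+130,q[1]/4+230),.05))
print('vial',ray(C['top'],(147,320),.06),'side cap')
for cam in ['side']:
  for n in ['vial','carton']:
    m=vision.outline_of(cam,n)[0]['mask']; ys,xs=np.where(m); print(n,xs.min(),xs.max(),ys.min(),ys.max())
E
```

```text
[0.6435 0.0058 0.075 ]
[ 0.487  -0.0179  0.075 ]
[ 0.6904 -0.3305  0.084 ]
[ 0.5338 -0.3525  0.084 ]
s [ 0.5365 -0.3527  0.084 ]
s [ 0.6922 -0.3316  0.084 ]
case [ 0.5817 -0.1194  0.1424] [-0.0204 -0.5842 -0.5558  0.4085  0.1111 -1.2867  0.5108 -0.3213 -1.5817
  0.5425  0.3901 -0.6741]
0.0 [[ 0.4748 -0.1347  0.079 ]] [[396.3904 320.241 ]] [[242.4956 326.8607]]
0.05 [[ 0.475  -0.1347  0.0884]] [[397.2839 320.2697]] [[242.0489 323.3578]]
0.1 [[ 0.4757 -0.1346  0.0978]] [[398.1572 320.0353]] [[241.902  319.7705]]
0.15000000000000002 [[ 0.4769 -0.1344  0.1071]] [[399.0073 319.5308]] [[242.0624 316.1066]]
0.2 [[ 0.4785 -0.1342  0.1163]] [[399.8312 318.7501]] [[242.537  312.3749]]
0.25 [[ 0.4806 -0.1339  0.1255]] [[400.6255 317.6877]] [[243.3319 308.5846]]
spot both pull px [398.3 319.8] [243.1 316. ]
carton [0.4881 0.229  0.05  ]
carton [0.4904 0.1953 0.05  ]
carton [0.4076 0.1882 0.05  ]
carton [0.4054 0.2217 0.05  ]
vial [0.463  0.3215 0.06  ] side cap
vial 251 265 154 180
carton 225 268 188 218
```

Request:
{"fn": "drive_tool", "kwargs": {
  "targets": [
    [[0,0,0],-8],
    [[0,0,0],-8],
    [[0,0,0],-8],
    [[0,0,0],-8],
    [[0,0,0],-0.25]
  ],
  "grip": 0.06
}}

```text
clock: 1.85
position: [0.2247, 0.502, 0.1744]
tool_rot: [[0.99, 0.0, -0.142], [0.142, 0.0, 0.99], [0.0, -1.0, 0.0]]
wrist_force: [0.5, 0.0, 0.1]
finger_gap: 0.0609
```

```bash
cat >> h.py <<'E'
import sys
def togo(target, gp=False):
    s=readout.state(); p=np.array(s['position']); R=np.array(s['tool_rot']); d=R.T@(np.array(target)-p)
    print('pos',p.round(4),'d(tool)',d.round(4),'yaw z',round(np.degrees(np.arctan2(R[1,2],R[0,2])),2),'gap',round(s['finger_gap'],4),'F',np.round(s['wrist_force'],2),'t',round(s['clock'],2))
    return d
def W(P,v=(.5817,-.1194,.1424)):
    c,s=np.cos(v[2]),np.sin(v[2]); P=np.array(P); return np.array([v[0]+c*P[0]-s*P[1],v[1]+s*P[0]+c*P[1],P[2]])
E
python3 -c "
from h import *
togo([.4765,-.1345,.18])"
```

```text
pos [0.2247 0.502  0.1744] d(tool) [ 0.1592 -0.0056 -0.6657] yaw z 98.14 gap 0.0609 F [0.52 0.03 0.08] t 1.85
```

Request:
{"fn": "drive_tool", "kwargs": {
  "targets": [
    [[0.01,0,-0.03],0],
    [[0.01,0,-0.045],0],
    [[0.01,0,-0.045],0],
    [[0.01,0,-0.045],0],
    [[0.01,0,-0.045],0]
  ]
}}

```text
clock: 2.35
position: [0.3042, 0.2997, 0.1745]
tool_rot: [[0.99, 0.001, -0.139], [0.139, 0.0, 0.99], [0.001, -1.0, 0.0]]
wrist_force: [0.3, 0.1, -0.0]
finger_gap: 0.0599
```

Request:
{"fn": "drive_tool", "kwargs": {
  "targets": [
    [[0.01,0,-0.045],0],
    [[0.01,0,-0.045],0],
    [[0.01,0,-0.045],0],
    [[0.01,0,-0.045],0],
    [[0.01,0,-0.045],0]
  ]
}}

```text
clock: 2.85
position: [0.3856, 0.0838, 0.1748]
tool_rot: [[0.99, 0.001, -0.138], [0.138, 0.0, 0.99], [0.002, -1.0, 0.0]]
wrist_force: [0.7, -0.3, -0.2]
finger_gap: 0.0603
```

Request:
{"fn": "drive_tool", "kwargs": {
  "targets": [
    [[0.01,0,-0.045],0],
    [[0.01,0,-0.045],0],
    [[0.01,0,-0.045],0],
    [[0.01,0,-0.03],0],
    [[0.01,0,-0.02],0]
  ]
}}

```text
clock: 3.35
position: [0.4613, -0.093, 0.1743]
tool_rot: [[0.991, 0.0, -0.135], [0.135, -0.0, 0.991], [0.0, -1.0, -0.0]]
wrist_force: [-0.9, 0.7, -0.1]
finger_gap: 0.0601
```

```bash
python3 -c "
from h import *
togo([.4765,-.1345,.18])
d=save('wrist1','wrist')
for c in ['wrist','side','top']:
  if c!='wrist': save(c+'1',c)
  print(c,[(np.round(x['centre'],3).tolist(),round(x['conf'],2)) for x in vision.spot_in(c,'flap_pull')[:2]])
"
```

```text
pos [ 0.4613 -0.093   0.1743] d(tool) [ 0.0094 -0.0057 -0.0432] yaw z 97.78 gap 0.0601 F [-0.87  0.71 -0.13] t 3.35
wrist [([0.543, -0.098, 0.097], 0.91)]
side [([0.582, -0.133, 0.091], 0.7)]
top [([0.587, -0.114, 0.094], 0.81), ([0.586, 0.324, 0.034], 0.43)]
```

View pics/wrist1.png

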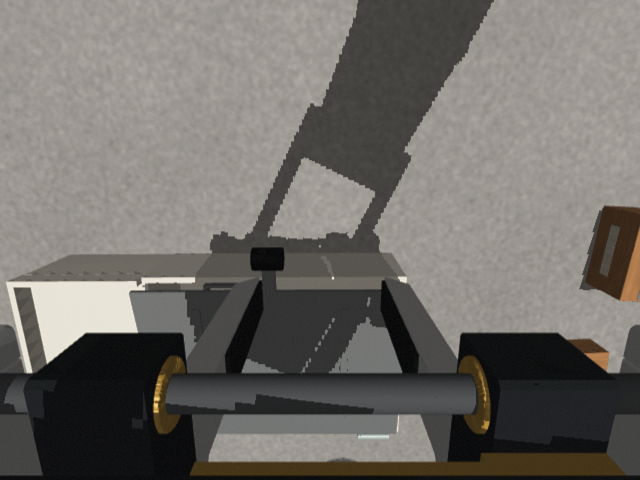

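The wrist picture shows the black pull at about (267,258), left of the jaw centre (~318). I'll triangulate it.

```bash
python3 -c "
from h import *
s=readout.state(); d=vision.camera('wrist')
M=np.array(d['mount']);T=np.eye(4);T[:3,:3]=s['tool_rot'];T[:3,3]=s['position'];T=T@M
K=d['K']
def wr(uv,z):
    r=T[:3,:3]@np.linalg.inv(K)@np.array([uv[0],uv[1],1]); return T[:3,3]+r*(z-T[2,3])/r[2]
for z in (.1,.105,.11): print(z,wr((267.5,258),z))
togo(wr((267.5,258),.104)+[0,0,.03])
"
```

```text
0.1 [ 0.47904429 -0.13112535  0.1       ]
0.105 [ 0.47743185 -0.13059957  0.105     ]
0.11 [ 0.47581941 -0.13007378  0.11      ]
pos [ 0.4606 -0.0894  0.1746] d(tool) [ 0.0111  0.0406 -0.0433] yaw z 98.18 gap 0.0601 F [-0.28 -0.95 -0.17] t 3.7
```

Request:
{"fn": "drive_tool", "kwargs": {
  "targets": [
    [[0.005,0.01,-0.023],0],
    [[0.005,0.01,-0.022],0],
    [[0,0.02,0],0],
    [[0,0.02,0],0],
    [[0,0.015,0],0]
  ],
  "grip": 0.05
}}

```text
clock: 4.2
position: [0.4766, -0.1324, 0.0983]
tool_rot: [[0.99, -0.001, -0.142], [0.142, 0.001, 0.99], [-0.001, -1.0, 0.001]]
wrist_force: [-0.5, 0.8, 0.1]
finger_gap: 0.0501
```

Request:
{"fn": "drive_tool", "kwargs": {
  "targets": [
    [[0,0.01,0],0],
    [[0,0,0],0]
  ]
}}

```text
clock: 4.4
position: [0.4761, -0.1324, 0.088]
tool_rot: [[0.99, -0.002, -0.143], [0.143, 0.001, 0.99], [-0.002, -1.0, 0.002]]
wrist_force: [-0.3, 0.4, -0.6]
finger_gap: 0.0503
```

```bash
python3 -c "
from h import *
d=save('wrist2','wrist');togo([.477,-.133,.089])"
```

```text
pos [ 0.4769 -0.1329  0.0892] d(tool) [ 0.0001  0.0002 -0.0002] yaw z 98.19 gap 0.0502 F [0.85 0.32 1.03] t 4.45
```

View pics/wrist2.png

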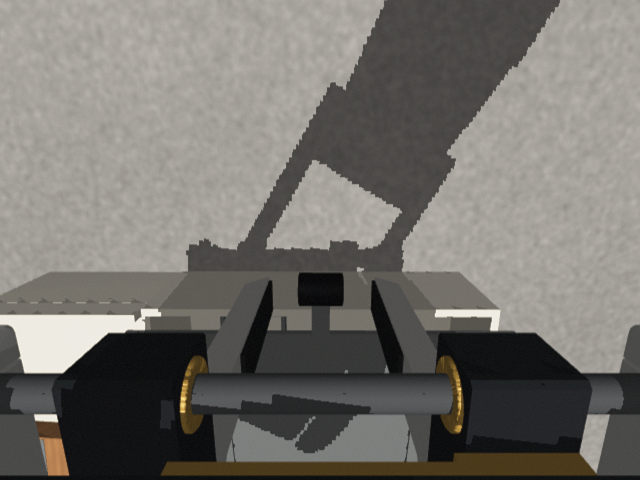

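The pull at (320,290) is centred between the fingers. Closing.

Request:
{"fn": "drive_tool", "kwargs": {
  "targets": [
    [[0,0,0],0],
    [[0,0,0],0],
    [[0,0,0],0],
    [[0,0,0],0],
    [[0,0,0],0]
  ],
  "grip": 0.0,
  "newtons": 20
}}

```text
clock: 4.95
position: [0.4774, -0.1337, 0.0896]
tool_rot: [[0.99, 0.0, -0.141], [0.141, -0.0, 0.99], [0.0, -1.0, -0.0]]
wrist_force: [0.7, -0.3, 0.3]
finger_gap: 0.0135
```

```bash
python3 -c "
import numpy as np
a=.135; L=.188
A=np.linspace(.135,1.7,21)
x=-L*np.cos(A); z=L*np.sin(A)
for i in range(20): print(round(A[i+1],3),'[[%.4f,%.4f,0],0],'%(x[i+1]-x[i],-(z[i+1]-z[i])))
"
```

```text
0.213 [[0.0025,-0.0145,0],0],
0.292 [[0.0037,-0.0142,0],0],
0.37 [[0.0048,-0.0139,0],0],
0.448 [[0.0058,-0.0135,0],0],
0.526 [[0.0069,-0.0130,0],0],
0.604 [[0.0079,-0.0124,0],0],
0.683 [[0.0088,-0.0118,0],0],
0.761 [[0.0097,-0.0110,0],0],
0.839 [[0.0106,-0.0102,0],0],
0.918 [[0.0113,-0.0094,0],0],
0.996 [[0.0120,-0.0085,0],0],
1.074 [[0.0126,-0.0075,0],0],
1.152 [[0.0132,-0.0065,0],0],
1.23 [[0.0137,-0.0054,0],0],
1.309 [[0.0140,-0.0044,0],0],
1.387 [[0.0143,-0.0033,0],0],
1.465 [[0.0146,-0.0021,0],0],
1.544 [[0.0147,-0.0010,0],0],
1.622 [[0.0147,0.0002,0],0],
1.7 [[0.0146,0.0013,0],0],
```

Gap 13.5 mm is narrower than the 24 mm bar, so it may have missed. I'll look.

```bash
python3 -c "
from h import *
d=save('wrist3','wrist');togo([.477,-.133,.089]);save('side3','side')
import cv2
b=cv2.imread('pics/side3.png')[200:400,160:400]; cv2.imwrite('pics/z4.png',cv2.resize(b,None,fx=3,fy=3))"
```

```text
pos [ 0.4773 -0.1337  0.0895] d(tool) [-0.0002  0.0005  0.0007] yaw z 98.13 gap 0.0096 F [-0.31 -0.63  0.03] t 5.0
```

View pics/wrist3.png

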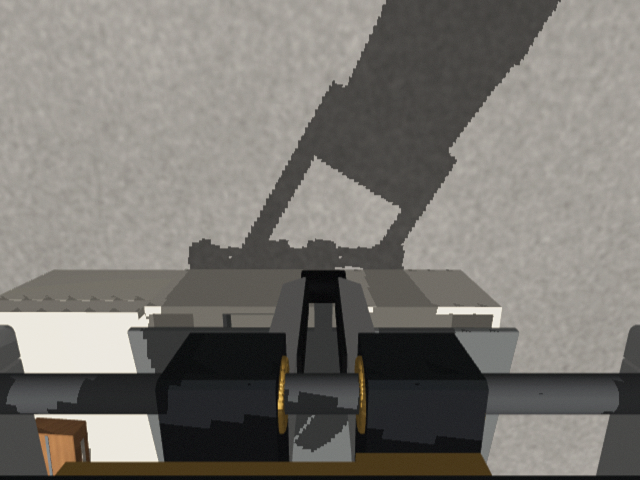

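View pics/z4.png

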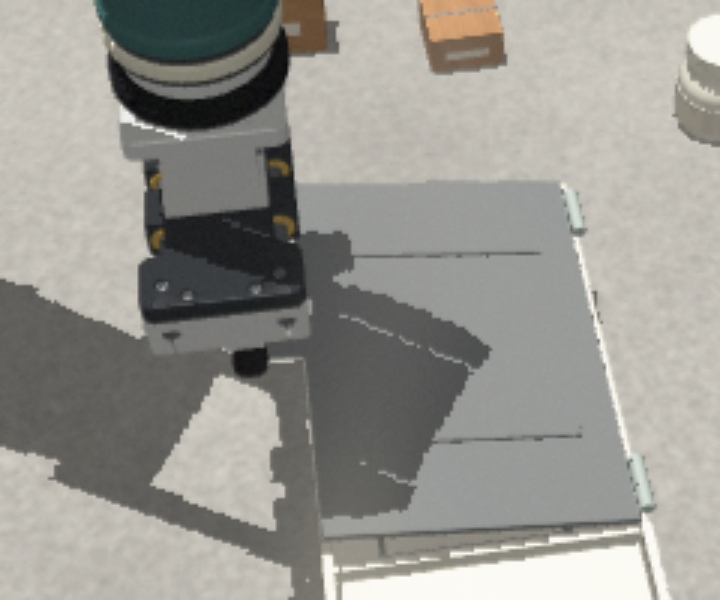

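```bash
python3 -c "
from h import *
import pickle
C=pickle.load(open('cams.pkl','rb'))
import cv2
b=cv2.imread('pics/wrist3.png')[240:400,240:410]; cv2.imwrite('pics/z5.png',cv2.resize(b,None,fx=4.5,fy=3.7))
for z in (.07,.08,.09,.1,.11): print(z,ray(C['top'],(398.3,319.8),z),ray(C['side'],(243.1,316),z))
s=readout.state(); d=vision.camera('wrist')
M=np.array(d['mount']);T=np.eye(4);T[:3,:3]=s['tool_rot'];T[:3,3]=s['position'];T=T@M
K=d['K']
for z in (.07,.08,.09,.1,.11):
    r=T[:3,:3]@np.linalg.inv(K)@np.array([323,288,1]); print(z,T[:3,3]+r*(z-T[2,3])/r[2])
print(s['finger_gap'])
"
```

```text
0.07 [ 0.47546935 -0.13978756  0.07      ] [ 0.47255288 -0.10727126  0.07      ]
0.08 [ 0.47571846 -0.13799365  0.08      ] [ 0.47414734 -0.11453021  0.08      ]
0.09 [ 0.47596757 -0.13619973  0.09      ] [ 0.47574179 -0.12178915  0.09      ]
0.1 [ 0.47621668 -0.13440582  0.1       ] [ 0.47733625 -0.1290481   0.1       ]
0.11 [ 0.47646579 -0.13261191  0.11      ] [ 0.4789307  -0.13630704  0.11      ]
0.07 [ 0.49305365 -0.13174739  0.07      ]
0.08 [ 0.48917164 -0.13233289  0.08      ]
0.09 [ 0.48528964 -0.13291839  0.09      ]
0.1 [ 0.48140764 -0.13350389  0.1       ]
0.11 [ 0.47752563 -0.1340894   0.11      ]
0.0056678893569046505
```

View pics/z5.png

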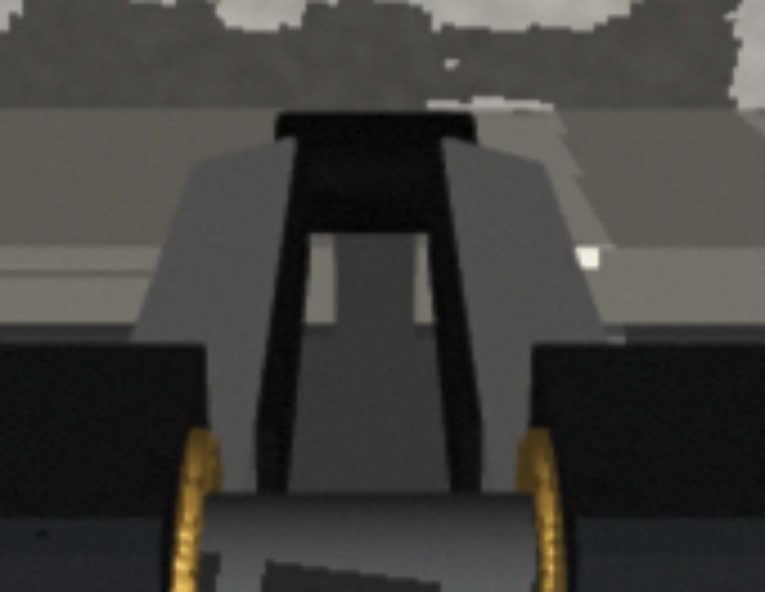

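```bash
python3 -c "
from h import *
togo([.477,-.133,.089]);d=save('wrist4','wrist');togo([.477,-.133,.089]);save('side4','side');togo([.477,-.133,.089]);save('top4','top')
import cv2
b=cv2.imread('pics/wrist4.png')[240:400,240:410]; c=cv2.imread('pics/top4.png')[270:370,340:440]; cv2.imwrite('pics/z6.png',np.hstack([cv2.resize(b,(400,400)),cv2.resize(c,(400,400))]))
"
```

```text
pos [ 0.4772 -0.1336  0.0894] d(tool) [-0.0001  0.0004  0.0007] yaw z 98.14 gap 0.0021 F [ 0.15  0.58 -0.  ] t 5.1
pos [ 0.4772 -0.1336  0.0893] d(tool) [-0.0001  0.0003  0.0006] yaw z 98.14 gap 0.0006 F [-0.92  0.17 -0.33] t 5.15
pos [ 0.4772 -0.1336  0.0893] d(tool) [-0.0001  0.0003  0.0006] yaw z 98.14 gap 0.0003 F [-0.62  0.34  0.32] t 5.2
```

View pics/z6.png

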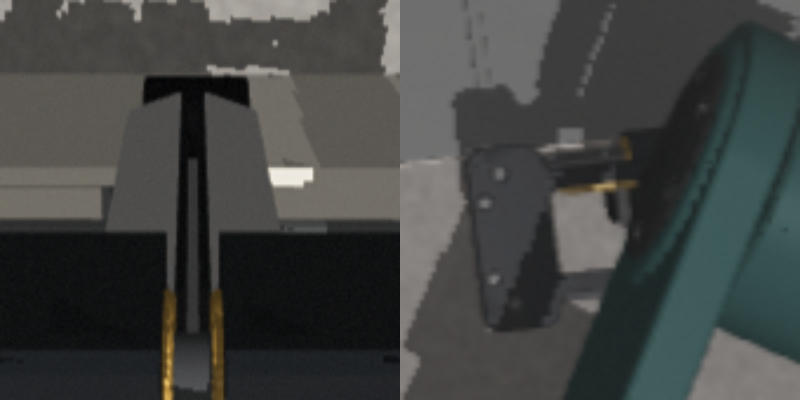

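```bash
python3 -c "
from h import *
import pickle
C=pickle.load(open('cams.pkl','rb'))
p=np.array([.2244,.5015,.1732]); z=np.array([.4085,.9128,0])
for h in (0,.019,.03,.05):
  P=[p+z*.053+[0,0,h],p-z*.053+[0,0,h]]
  print(h,proj(C['side'],np.array(P)).round(1).tolist())
b=cv2.imread('pics/side0.png')[0:90,70:190]; cv2.imwrite('pics/z7.png',cv2.resize(b,None,fx=6,fy=6))
"
```

```text
0 [[163.3, 54.1], [135.0, 76.3]]
0.019 [[161.6, 46.1], [132.8, 68.2]]
0.03 [[160.6, 41.5], [131.6, 63.4]]
0.05 [[158.7, 32.8], [129.2, 54.6]]
```

View pics/z7.png

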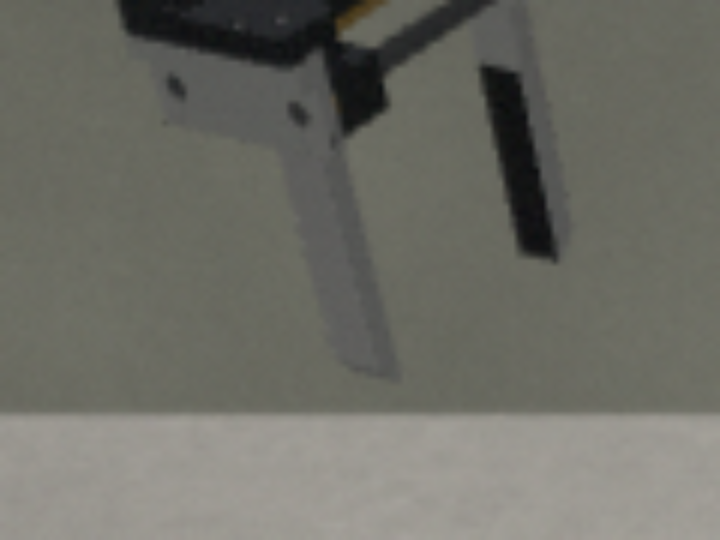

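The fingers shut above the bar. In both the side and wrist views the tips look about 25–30 mm higher than the reported TCP. I'll measure that by touching the free counter gently with the shut fingers.

Request:
{"fn": "drive_tool", "kwargs": {
  "targets": [
    [[0,-0.02,0],0],
    [[-0.03,-0.01,0],0],
    [[-0.03,0,0],0],
    [[-0.03,0.02,0],0],
    [[0,0.03,0],0]
  ]
}}

```text
clock: 5.75
position: [0.3876, -0.1476, 0.0711]
tool_rot: [[0.99, 0.004, -0.14], [0.14, -0.003, 0.99], [0.004, -1.0, -0.004]]
wrist_force: [1.6, -0.4, -0.1]
finger_gap: 0.0003
```

Request:
{"fn": "drive_tool", "kwargs": {
  "targets": [
    [[0,0.03,0],0],
    [[0,0.025,0],0],
    [[0,0,0],0]
  ]
}}

```text
clock: 6.05
position: [0.385, -0.1447, 0.0109]
tool_rot: [[0.99, -0.007, -0.141], [0.141, 0.004, 0.99], [-0.006, -1.0, 0.005]]
wrist_force: [-0.4, 0.9, -0.5]
finger_gap: 0.0006
```

```bash
python3 -c "
from h import *
togo([.37,-.15,0]);save('side5','side');save('wrist5','wrist')
b=cv2.imread('pics/side5.png')[230:400,120:290];c=cv2.imread('pics/wrist5.png')[180:400,210:430]; cv2.imwrite('pics/z8.png',np.hstack([cv2.resize(b,(400,400)),cv2.resize(c,(400,400))]))
"
```

```text
pos [ 0.385  -0.1447  0.0109] d(tool) [-0.0155  0.0109 -0.0032] yaw z 98.13 gap 0.0006 F [-0.41  0.89 -0.55] t 6.05
```

View pics/z8.png

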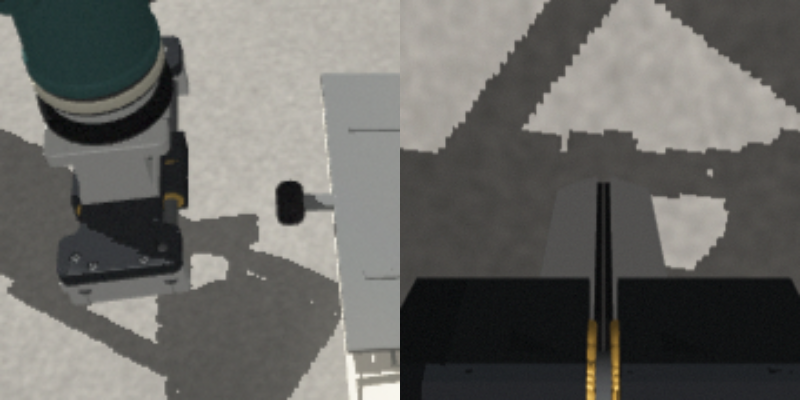

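Request:
{"fn": "drive_tool", "kwargs": {
  "targets": [
    [[0,0.006,0],0],
    [[0,0.006,0],0],
    [[0,0,0],0]
  ]
}}

```text
clock: 6.45
position: [0.3881, -0.1463, 0.0022]
tool_rot: [[0.99, -0.0, -0.142], [0.142, 0.0, 0.99], [-0.0, -1.0, 0.0]]
wrist_force: [-0.1, 0.4, 0.2]
finger_gap: 0.0004
```

Request:
{"fn": "drive_tool", "kwargs": {
  "targets": [
    [[0,0.005,0],0],
    [[0,0.0,0],0]
  ]
}}

```text
clock: 6.65
position: [0.3878, -0.1462, -0.0031]
tool_rot: [[0.99, -0.001, -0.142], [0.142, 0.0, 0.99], [-0.001, -1.0, 0.001]]
wrist_force: [-0.4, 0.4, -0.3]
finger_gap: 0.0003
```

Request:
{"fn": "drive_tool", "kwargs": {
  "targets": [
    [[0,0.005,0],0],
    [[0,0.005,0],0],
    [[0,0,0],0]
  ]
}}

```text
clock: 6.95
position: [0.3874, -0.1459, -0.0136]
tool_rot: [[0.99, -0.002, -0.142], [0.142, 0.001, 0.99], [-0.001, -1.0, 0.001]]
wrist_force: [0.2, -0.5, -0.5]
finger_gap: 0.0003
```

Request:
{"fn": "drive_tool", "kwargs": {
  "targets": [
    [[0,0.004,0],0],
    [[0,0.0,0],0]
  ]
}}

```text
clock: 7.15
position: [0.3878, -0.1461, -0.0172]
tool_rot: [[0.99, -0.001, -0.142], [0.142, 0.001, 0.99], [-0.001, -1.0, 0.001]]
wrist_force: [0.6, 0.6, 0.4]
finger_gap: 0.0005
```

Request:
{"fn": "drive_tool", "kwargs": {
  "targets": [
    [[0,0.004,0],0],
    [[0,0.0,0],0]
  ]
}}

```text
clock: 7.35
position: [0.3878, -0.1462, -0.0211]
tool_rot: [[0.99, -0.001, -0.142], [0.142, 0.001, 0.99], [-0.001, -1.0, 0.001]]
wrist_force: [-0.1, 0.1, 0.4]
finger_gap: 0.0008
```

Request:
{"fn": "drive_tool", "kwargs": {
  "targets": [
    [[0,0.003,0],0],
    [[0,0.0,0],0]
  ]
}}

```text
clock: 7.55
position: [0.3879, -0.1462, -0.024]
tool_rot: [[0.99, -0.001, -0.142], [0.142, 0.0, 0.99], [-0.0, -1.0, 0.0]]
wrist_force: [0.8, -0.2, -0.1]
finger_gap: 0.0007
```

Request:
{"fn": "drive_tool", "kwargs": {
  "targets": [
    [[0,0.002,0],0],
    [[0,0.0,0],0]
  ]
}}

```text
clock: 7.75
position: [0.388, -0.1463, -0.0259]
tool_rot: [[0.99, -0.0, -0.142], [0.142, 0.0, 0.99], [-0.0, -1.0, 0.0]]
wrist_force: [-0.0, 0.3, -0.3]
finger_gap: 0.0003
```

Request:
{"fn": "drive_tool", "kwargs": {
  "targets": [
    [[0,0.002,0],0],
    [[0,0.0,0],0]
  ]
}}

```text
clock: 7.95
position: [0.388, -0.1462, -0.0279]
tool_rot: [[0.99, -0.0, -0.142], [0.142, 0.0, 0.99], [-0.0, -1.0, 0.0]]
wrist_force: [-0.1, 0.6, -0.4]
finger_gap: 0.0005
```

Request:
{"fn": "drive_tool", "kwargs": {
  "targets": [
    [[0,0.002,0],0],
    [[0,0.0,0],0]
  ]
}}

```text
clock: 8.15
position: [0.388, -0.1462, -0.0299]
tool_rot: [[0.99, -0.0, -0.142], [0.142, 0.0, 0.99], [-0.0, -1.0, 0.0]]
wrist_force: [-0.3, -0.8, -0.1]
finger_gap: -0.0
```

Request:
{"fn": "drive_tool", "kwargs": {
  "targets": [
    [[0,0.002,0],0],
    [[0,0.0,0],0]
  ]
}}

```text
clock: 8.35
position: [0.3883, -0.1464, -0.0309]
tool_rot: [[0.99, 0.0, -0.142], [0.142, -0.0, 0.99], [0.0, -1.0, -0.0]]
wrist_force: [-2.0, 0.4, 5.0]
finger_gap: 0.0004
```

```bash
python3 -c "
from h import *
save('side6','side');save('wrist6','wrist')
b=cv2.imread('pics/side6.png')[230:400,120:290];c=cv2.imread('pics/wrist6.png')[180:400,210:430]; cv2.imwrite('pics/z9.png',np.hstack([cv2.resize(b,(400,400)),cv2.resize(c,(400,400))]))
"
```

```text
(no output)
```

View pics/z9.png

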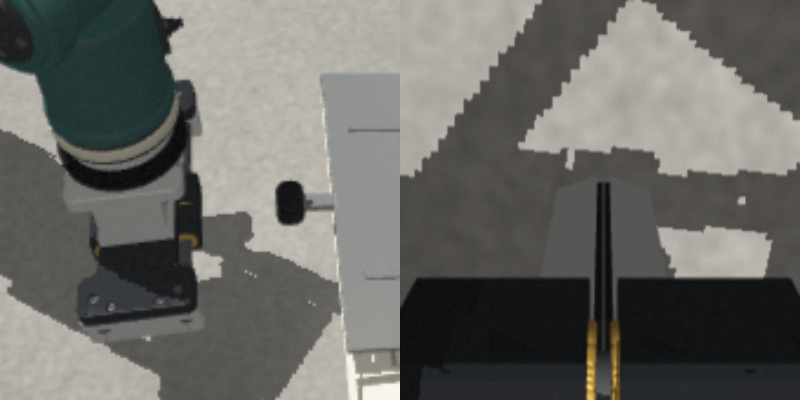

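Contact came at a reported z of −0.0305, so the real tips sit 30.5 mm behind the reported TCP along the tool axis. I see no sideways offset. I'll correct for this from here on.

Request:
{"fn": "drive_tool", "kwargs": {
  "targets": [
    [[0,-0.02,0],0],
    [[0,-0.03,0],0],
    [[0,-0.03,0],0],
    [[0,-0.007,0],0],
    [[0,0,0],0]
  ],
  "grip": 0.05
}}

```text
clock: 8.95
position: [0.3891, -0.1468, 0.0562]
tool_rot: [[0.99, 0.003, -0.142], [0.142, -0.001, 0.99], [0.002, -1.0, -0.002]]
wrist_force: [0.1, 0.4, -0.6]
finger_gap: 0.0372
```

Request:
{"fn": "drive_tool", "kwargs": {
  "targets": [
    [[0,0,0],0],
    [[0.03,0,0],0],
    [[0.03,0,0],0],
    [[0.03,0,0],0],
    [[0,0,0],0]
  ]
}}

```text
clock: 9.45
position: [0.4783, -0.1326, 0.0527]
tool_rot: [[0.99, -0.003, -0.143], [0.143, 0.002, 0.99], [-0.003, -1.0, 0.002]]
wrist_force: [0.3, -0.3, 0.5]
finger_gap: 0.0501
```

```bash
python3 -c "
from h import *
togo([.477,-.1335,.0565]);save('wrist7','wrist')"
```

```text
pos [ 0.4783 -0.1326  0.0527] d(tool) [-0.0014 -0.0038 -0.0007] yaw z 98.24 gap 0.0501 F [ 0.29 -0.27  0.5 ] t 9.45
```

View pics/wrist7.png

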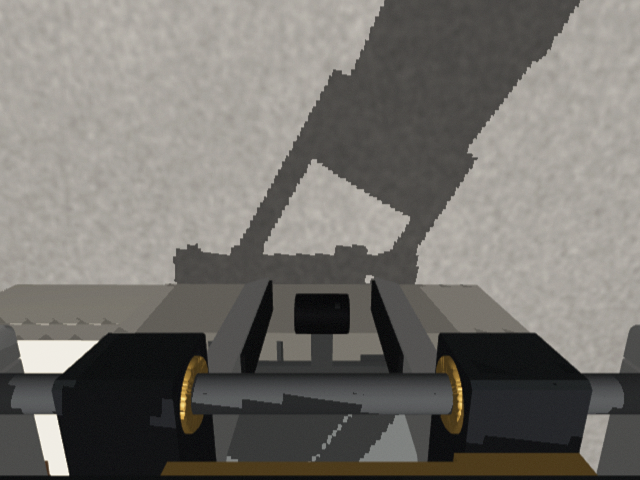

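The bar at (322,313) is now well inside the fingers. Closing.

Request:
{"fn": "drive_tool", "kwargs": {
  "targets": [
    [[0,0,0],0],
    [[0,0,0],0],
    [[0,0,0],0],
    [[0,0,0],0],
    [[0,0,0],0]
  ],
  "grip": 0.0,
  "newtons": 20
}}

```text
clock: 10.0
position: [0.4764, -0.133, 0.0553]
tool_rot: [[0.99, -0.001, -0.141], [0.141, 0.001, 0.99], [-0.001, -1.0, 0.001]]
wrist_force: [-2.1, 1.7, 0.7]
finger_gap: 0.024
```

```bash
python3 -c "
from h import *
togo([.477,-.1335,.0565]);
p=readout.state()['position']
v=(.5817,-.1194,.1424)
c,s=np.cos(v[2]),np.sin(v[2]);d=np.array(p[:2])-v[:2]; print('case xy of TCP',c*d[0]+s*d[1],-s*d[0]+c*d[1])"
```

```text
pos [ 0.4764 -0.133   0.0553] d(tool) [ 0.0006 -0.0012 -0.0006] yaw z 98.12 gap 0.024 F [-2.14  1.7   0.69] t 10.0
case xy of TCP -0.10620079494948614 0.0014687375132329383
```

Gripped at 24.0 mm. Now lifting along the arc.

Request:
{"fn": "drive_tool", "kwargs": {
  "targets": [
    [[0.0025,-0.0145,0],0],
    [[0.0037,-0.0142,0],0],
    [[0.0048,-0.0139,0],0],
    [[0.0058,-0.0135,0],0],
    [[0.0069,-0.013,0],0]
  ]
}}

```text
clock: 10.5
position: [0.5015, -0.1295, 0.1261]
tool_rot: [[0.99, 0.001, -0.142], [0.142, 0.001, 0.99], [0.001, -1.0, 0.001]]
wrist_force: [2.3, 3.3, -3.6]
finger_gap: 0.0237
```

Request:
{"fn": "drive_tool", "kwargs": {
  "targets": [
    [[0.0079,-0.0124,0],0],
    [[0.0088,-0.0118,0],0],
    [[0.0097,-0.011,0],0],
    [[0.0106,-0.0102,0],0],
    [[0.0113,-0.0094,0],0]
  ]
}}

```text
clock: 11.0
position: [0.5491, -0.1228, 0.1804]
tool_rot: [[0.99, 0.0, -0.142], [0.142, 0.001, 0.99], [0.0, -1.0, 0.001]]
wrist_force: [0.6, 3.0, -5.8]
finger_gap: 0.0237
```

```bash
cat >> h.py <<'E'
def arc():
    p=readout.state()['position']; v=(.5817,-.1194,.1424)
    c,s=np.cos(v[2]),np.sin(v[2]);d=np.array(p[:2])-v[:2]; x=c*d[0]+s*d[1]; y=-s*d[0]+c*d[1]; z=p[2]+.0495
    print('case',x,y,z,'ang',np.arctan2(z-.079,.08-x),'r',np.hypot(z-.079,.08-x))
E
python3 -c "
from h import *
togo([0,0,0]);arc();save('side8','side')"
```

```text
pos [ 0.5491 -0.1228  0.1804] d(tool) [-0.5261  0.1805  0.1994] yaw z 98.17 gap 0.0237 F [ 0.6   3.05 -5.83] t 11.0
case -0.03273013153536371 0.001265157203095155 0.22993329507212767 ang 0.9292904505567139 r 0.18838508995488565
```

View pics/side8.png

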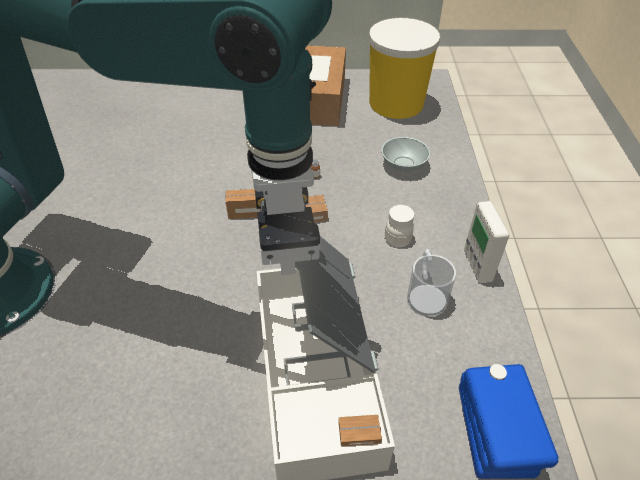

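The flap is at about 0.93 rad and follows the hand. The nests are showing. Continuing.

Request:
{"fn": "drive_tool", "kwargs": {
  "targets": [
    [[0.012,-0.0085,0],0],
    [[0.0126,-0.0075,0],0],
    [[0.0132,-0.0065,0],0],
    [[0.0137,-0.0054,0],0],
    [[0.014,-0.0044,0],0]
  ]
}}

```text
clock: 11.55
position: [0.6131, -0.1138, 0.2123]
tool_rot: [[0.99, -0.002, -0.142], [0.142, 0.0, 0.99], [-0.002, -1.0, 0.0]]
wrist_force: [-1.0, 2.3, -3.1]
finger_gap: 0.0237
```

Request:
{"fn": "drive_tool", "kwargs": {
  "targets": [
    [[0.0143,-0.0033,0],0],
    [[0.0146,-0.0021,0],0],
    [[0.0147,-0.001,0],0],
    [[0.0147,0.0002,0],0],
    [[0.0147,0.0013,0],0]
  ]
}}

```text
clock: 12.05
position: [0.6857, -0.1036, 0.218]
tool_rot: [[0.99, -0.0, -0.142], [0.142, -0.0, 0.99], [-0.0, -1.0, -0.0]]
wrist_force: [-1.8, 2.1, -0.3]
finger_gap: 0.024
```

Request:
{"fn": "drive_tool", "kwargs": {
  "targets": [
    [[0,0,0],0],
    [[0,0,0],0],
    [[0,0,0],0]
  ]
}}

```text
clock: 12.35
position: [0.6861, -0.1036, 0.2179]
tool_rot: [[0.99, 0.003, -0.142], [0.142, 0.0, 0.99], [0.003, -1.0, -0.0]]
wrist_force: [0.9, 3.3, 2.1]
finger_gap: 0.024
```

```bash
python3 -c "
from h import *
togo([0,0,0]);arc()"
```

```text
pos [ 0.6861 -0.1036  0.2179] d(tool) [-0.665   0.2159  0.2   ] yaw z 98.17 gap 0.024 F [0.88 3.27 2.1 ] t 12.35
case 0.1055681408481823 0.0008695574036305716 0.26737677540319393 ang 1.7057006739781655 r 0.19010402241335625
```

Request:
{"fn": "drive_tool", "kwargs": {
  "targets": [
    [[0,0,0],0],
    [[0,0,0],0],
    [[0,0,0],0],
    [[0,-0.02,0],0],
    [[0,-0.03,0],0]
  ],
  "grip": 0.06
}}

```text
clock: 12.85
position: [0.6842, -0.1041, 0.2637]
tool_rot: [[0.99, -0.007, -0.141], [0.141, 0.001, 0.99], [-0.006, -1.0, 0.002]]
wrist_force: [1.5, 0.2, 1.0]
finger_gap: 0.059
```

Request:
{"fn": "drive_tool", "kwargs": {
  "targets": [
    [[0,-0.02,0],0],
    [[-0.04,0,0.03],0],
    [[-0.04,0,0.03],0],
    [[-0.04,0,0.03],0],
    [[-0.04,0,0.03],0]
  ]
}}

```text
clock: 13.35
position: [0.5083, -0.0074, 0.2861]
tool_rot: [[0.99, -0.0, -0.141], [0.141, -0.0, 0.99], [-0.0, -1.0, -0.0]]
wrist_force: [0.4, 0.0, 1.1]
finger_gap: 0.0599
```

```bash
python3 -c "
from h import *
togo([0.463,.3215,.12]);save('side9','side');save('top9','top')"
```

```text
pos [ 0.5083 -0.0074  0.2861] d(tool) [0.0015 0.166  0.332 ] yaw z 98.09 gap 0.0599 F [0.38 0.03 1.11] t 13.35
```

View pics/side9.png

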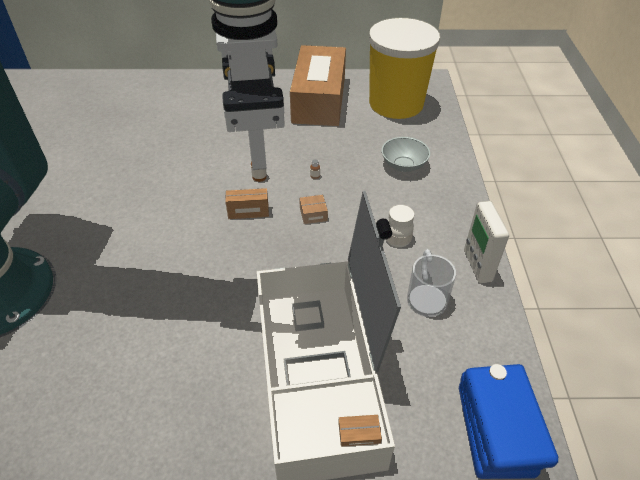

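View pics/top9.png

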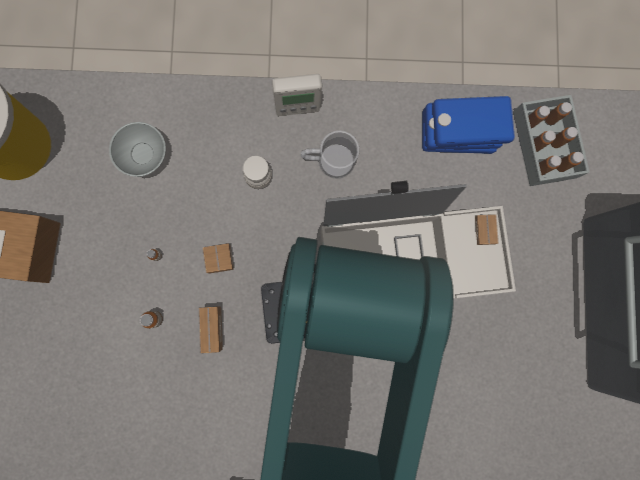

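The flap stands open. In the side view the square nest is near (308,315) and the long nest near (317,368). I'll measure them.

```bash
python3 -c "
from h import *
b=cv2.imread('pics/side9.png')[280:400,270:370]; cv2.imwrite('pics/z10.png',cv2.resize(b,None,fx=6,fy=5,interpolation=cv2.INTER_CUBIC))
b=cv2.imread('pics/side9.png')[140:225,215:335]; cv2.imwrite('pics/z11.png',cv2.resize(b,None,fx=6,fy=6,interpolation=cv2.INTER_CUBIC))
import pickle
C=pickle.load(open('cams.pkl','rb'))
for y,a,b in ((.055,.022,.022),(-.055,.048,.023)):
  print(proj(C['side'],np.array([W([sx*a,y+sy*b,.019]) for sx,sy in ((-1,-1),(1,-1),(1,1),(-1,1))])).round(1).tolist())
"
```

```text
[[295.5, 325.1], [321.1, 321.9], [317.3, 301.6], [292.5, 304.6]]
[[287.6, 385.1], [348.0, 376.9], [342.8, 352.2], [284.5, 359.9]]
```

View pics/z10.png

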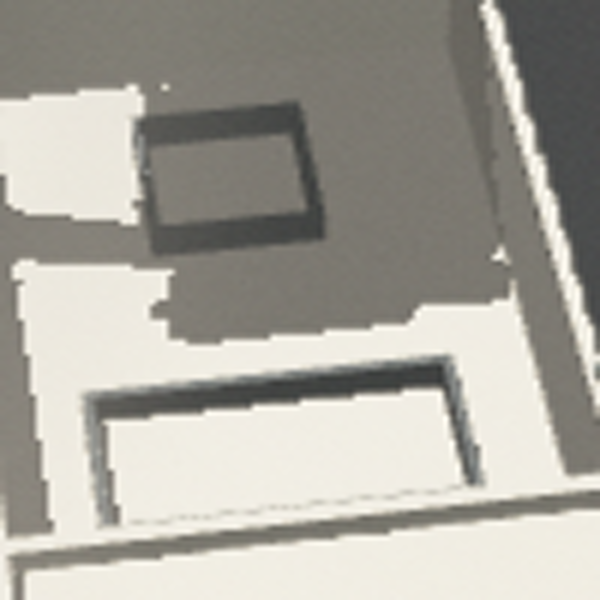

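View pics/z11.png

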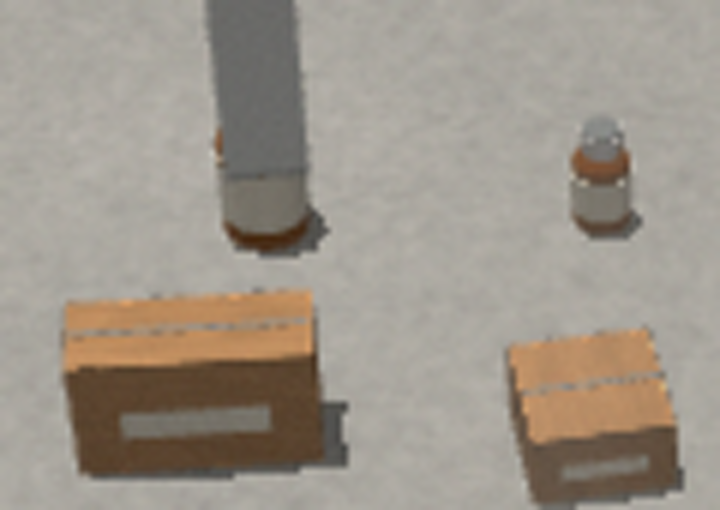

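```bash
python3 -c "
from h import *
import pickle
C=pickle.load(open('cams.pkl','rb'))
t=np.linspace(0,2*np.pi,60)
for c in ((.463,.3215),(.466,.322),(.466,.318)):
  for cam in ('side','top'):
    q=proj(C[cam],np.c_[c[0]+.016*np.cos(t),c[1]+.016*np.sin(t),0*t]);q2=proj(C[cam],np.c_[c[0]+.011*np.cos(t),c[1]+.011*np.sin(t),0*t+.06])
    print(c,cam,'base',q.min(0).round(1),q.max(0).round(1),'cap',q2.min(0).round(1),q2.max(0).round(1))
b=cv2.imread('pics/top9.png')[300:340,130:170]; cv2.imwrite('pics/z12.png',cv2.resize(b,None,fx=14,fy=14,interpolation=cv2.INTER_CUBIC))
b=cv2.imread('pics/side0.png')[145:190,235:280]; cv2.imwrite('pics/z13.png',cv2.resize(b,None,fx=12,fy=12,interpolation=cv2.INTER_CUBIC))
"
```

```text
(0.463, 0.3215) side base [251.  173.1] [265.4 182.4] cap [250.9 153. ] [261.1 159.3]
(0.463, 0.3215) top base [147.3 310.8] [163.8 327.4] cap [140.9 314. ] [153.  326.1]
(0.466, 0.322) side base [252.3 173. ] [266.7 182.2] cap [252.3 152.8] [262.5 159.1]
(0.466, 0.322) top base [147.1 309.2] [163.7 325.8] cap [140.8 312.3] [152.8 324.4]
(0.466, 0.318) side base [252.2 174.1] [266.6 183.4] cap [252.1 153.9] [262.4 160.3]
(0.466, 0.318) top base [149.2 309.3] [165.7 325.9] cap [143.  312.4] [155.  324.4]
```

View pics/z12.png

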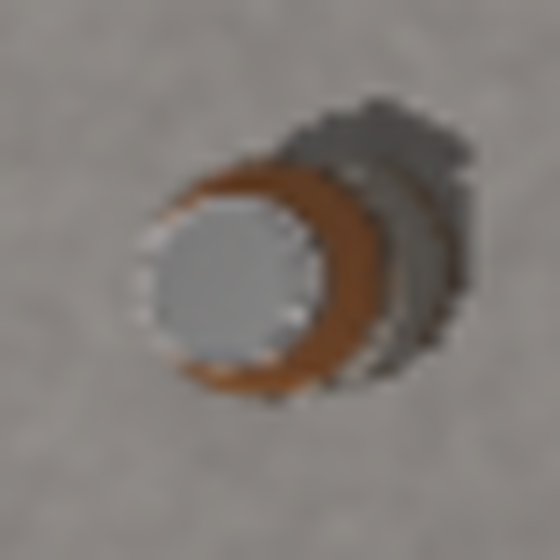

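View pics/z13.png

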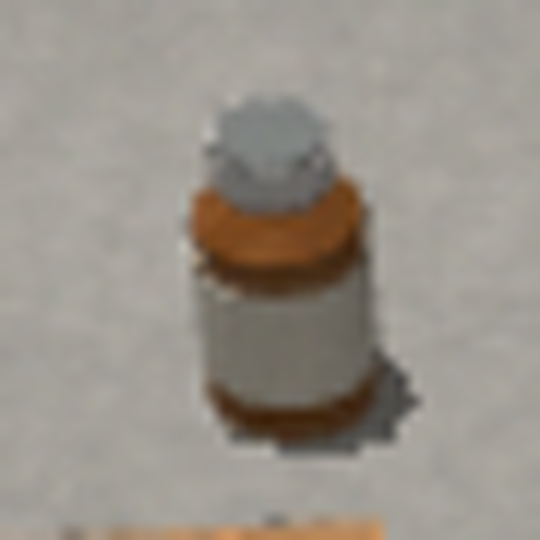

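Request:
{"fn": "drive_tool", "kwargs": {
  "targets": [
    [[0,0,0.03],0],
    [[0,0.02,0.04],0],
    [[0,0.02,0.045],0],
    [[0,0.02,0.045],0],
    [[0,0.02,0.045],0]
  ],
  "grip": 0.07
}}

```text
clock: 13.95
position: [0.4816, 0.1963, 0.2059]
tool_rot: [[0.99, 0.001, -0.14], [0.14, -0.0, 0.99], [0.001, -1.0, -0.001]]
wrist_force: [0.1, -0.0, -0.6]
finger_gap: 0.07
```

Request:
{"fn": "drive_tool", "kwargs": {
  "targets": [
    [[0,0.02,0.045],0],
    [[0,0.02,0.04],0],
    [[0,0.03,0.03],0],
    [[0.003,0.03,0.012],0],
    [[0,0,0],0]
  ]
}}

```text
clock: 14.45
position: [0.4635, 0.321, 0.1008]
tool_rot: [[0.99, -0.009, -0.144], [0.144, -0.005, 0.99], [-0.009, -1.0, -0.004]]
wrist_force: [-0.0, -0.8, 0.4]
finger_gap: 0.0704
```

```bash
python3 -c "
from h import *
togo([0.4645,.3215,-.0115]);save('wrist10','wrist')"
```

```text
pos [0.4635 0.321  0.1008] d(tool) [0.0022 0.1123 0.0008] yaw z 98.27 gap 0.0704 F [-0.01 -0.82  0.39] t 14.45
```

View pics/wrist10.png

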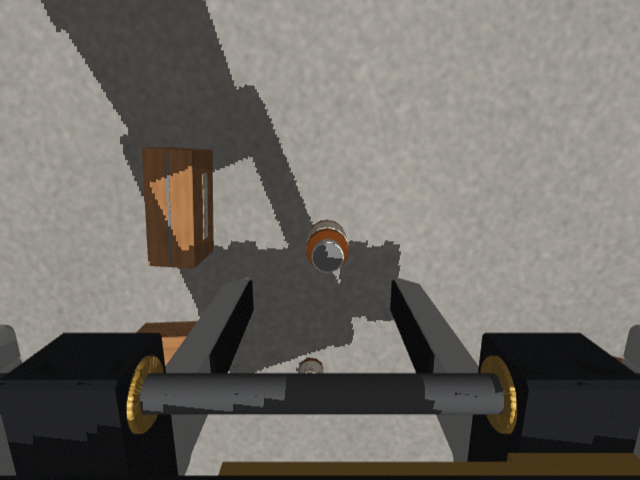

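```bash
cat >> h.py <<'E'
def wray(uv,z):
    s=readout.state(); d=vision.camera('wrist')
    T=np.eye(4);T[:3,:3]=s['tool_rot'];T[:3,3]=s['position'];T=T@np.array(d['mount'])
    r=T[:3,:3]@np.linalg.inv(d['K'])@np.array([uv[0],uv[1],1]); return T[:3,3]+r*(z-T[2,3])/r[2]
E
python3 -c "
from h import *
print(wray((327,258),.06));togo([0.4645,.3215,-.0115]);print(wray((327,258),.06))
print('carton top corners',[wray(q,.05) for q in ((143,148),(212,150),(150,266),(185,268))])"
```

```text
[0.46748432 0.32337552 0.06      ]
pos [0.4665 0.3207 0.1062] d(tool) [-0.0017  0.1177  0.0012] yaw z 98.13 gap 0.0701 F [-0.89  0.49  0.1 ] t 14.55
[0.46981155 0.323714   0.06      ]
carton top corners [array([0.41421518, 0.18808328, 0.05      ]), array([0.40934811, 0.23509674, 0.05      ]), array([0.50026993, 0.19482772, 0.05      ]), array([0.4980303, 0.2208587, 0.05     ])]
```

Request:
{"fn": "drive_tool", "kwargs": {
  "targets": [
    [[0,0.03,0.001],0],
    [[0,0.03,0],0],
    [[0,0.03,0],0],
    [[0,0.018,0],0],
    [[0,0.01,0],0]
  ]
}}

```text
clock: 15.3
position: [0.4657, 0.3215, -0.0125]
tool_rot: [[0.99, -0.001, -0.141], [0.141, -0.001, 0.99], [-0.001, -1.0, -0.001]]
wrist_force: [0.6, -0.8, -0.0]
finger_gap: 0.0702
```

Request:
{"fn": "drive_tool", "kwargs": {
  "targets": [
    [[0,0,0],0],
    [[0,0,0],0]
  ]
}}

```text
clock: 15.5
position: [0.4672, 0.3227, -0.01]
tool_rot: [[0.99, 0.002, -0.141], [0.141, 0.001, 0.99], [0.002, -1.0, 0.001]]
wrist_force: [0.0, 0.2, 0.6]
finger_gap: 0.0702
```

```bash
python3 -c "
from h import *
togo([0.466,.3220,-.0115]);save('wrist11','wrist')"
```

```text
pos [ 0.4672  0.3227 -0.01  ] d(tool) [-0.0013  0.0015 -0.0006] yaw z 98.12 gap 0.0702 F [0.02 0.15 0.6 ] t 15.5
```

View pics/wrist11.png

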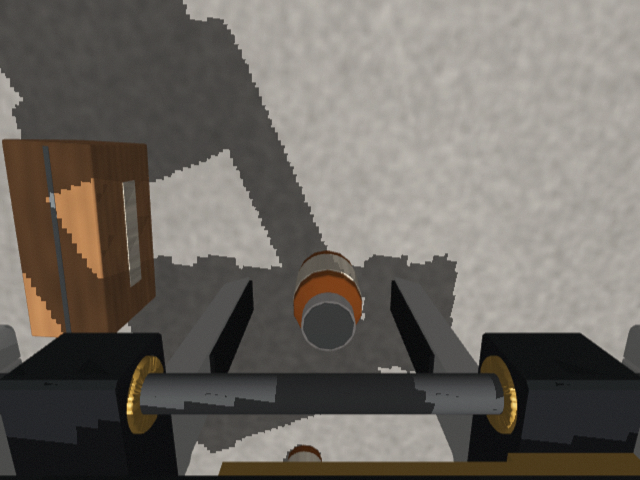

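```bash
python3 -c "
from h import *
print(wray((328,326),.06));togo([0.466,.3220,-.0115])"
```

```text
[0.46451062 0.32394118 0.06      ]
pos [ 0.4674  0.3231 -0.0096] d(tool) [-0.0016  0.0019 -0.0009] yaw z 98.13 gap 0.0699 F [-0.32  0.84  0.08] t 15.6
```

Request:
{"fn": "drive_tool", "kwargs": {
  "targets": [
    [[-0.002,0.0015,0.0015],0],
    [[0,0,0],0],
    [[0,0,0],0],
    [[0,0,0],0],
    [[0,0,0],0]
  ],
  "grip": 0.0,
  "newtons": 12
}}

```text
clock: 16.1
position: [0.4639, 0.3237, -0.013]
tool_rot: [[0.99, 0.0, -0.142], [0.142, 0.0, 0.99], [0.0, -1.0, 0.0]]
wrist_force: [-0.6, 0.3, 0.6]
finger_gap: 0.0334
```

Request:
{"fn": "drive_tool", "kwargs": {
  "targets": [
    [[0,0,0],0],
    [[0,0,0],0]
  ]
}}

```text
clock: 16.3
position: [0.4639, 0.3237, -0.0129]
tool_rot: [[0.99, 0.0, -0.142], [0.142, 0.0, 0.99], [0.0, -1.0, 0.0]]
wrist_force: [-0.2, 0.2, -0.6]
finger_gap: 0.0315
```

```bash
python3 -c "
from h import *
togo(np.r_[W([0,.055,0])[:2],.12]);save('wrist12','wrist');print(W([0,.055,0]),W([0,-.055,0]))"
```

```text
pos [ 0.4639  0.3237 -0.0129] d(tool) [ 0.0539 -0.1331 -0.4003] yaw z 98.14 gap 0.0315 F [-0.2   0.21 -0.64] t 16.3
[ 0.57389444 -0.0649567   0.        ] [ 0.58950556 -0.1738433   0.        ]
```

View pics/wrist12.png

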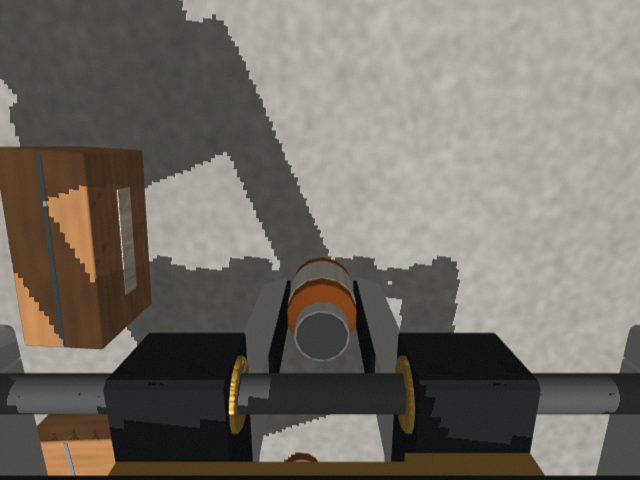

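The vial is gripped at 32 mm. Lifting and carrying it smoothly.

Request:
{"fn": "drive_tool", "kwargs": {
  "targets": [
    [[0,-0.01,0],0],
    [[0,-0.02,0],0],
    [[0,-0.03,0],0],
    [[0,-0.03,0],0],
    [[0,-0.02,-0.01],0]
  ]
}}

```text
clock: 16.85
position: [0.4661, 0.3148, 0.1002]
tool_rot: [[0.99, 0.003, -0.143], [0.143, 0.002, 0.99], [0.004, -1.0, 0.002]]
wrist_force: [0.7, 0.3, -0.6]
finger_gap: 0.0318
```

Request:
{"fn": "drive_tool", "kwargs": {
  "targets": [
    [[0,-0.015,-0.02],0],
    [[0.005,-0.008,-0.03],0],
    [[0.007,0,-0.035],0],
    [[0.007,0,-0.035],0],
    [[0.007,0,-0.035],0]
  ]
}}

```text
clock: 17.35
position: [0.5133, 0.1627, 0.1209]
tool_rot: [[0.99, 0.001, -0.142], [0.142, 0.0, 0.99], [0.001, -1.0, -0.0]]
wrist_force: [-0.3, 0.2, -0.6]
finger_gap: 0.0319
```

Request:
{"fn": "drive_tool", "kwargs": {
  "targets": [
    [[0.007,0,-0.035],0],
    [[0.007,0,-0.035],0],
    [[0.006,0,-0.035],0],
    [[0.006,0,-0.035],0],
    [[0.002,0,-0.03],0]
  ]
}}

```text
clock: 17.85
position: [0.5652, -0.0023, 0.1206]
tool_rot: [[0.99, 0.001, -0.141], [0.141, -0.0, 0.99], [0.001, -1.0, -0.0]]
wrist_force: [0.1, 0.6, -1.4]
finger_gap: 0.0316
```

Request:
{"fn": "drive_tool", "kwargs": {
  "targets": [
    [[0,0,-0.03],0],
    [[0,0,-0.02],0],
    [[0,0,-0.01],0],
    [[0,0,0],0],
    [[0,0,0],0]
  ]
}}

```text
clock: 18.35
position: [0.5731, -0.059, 0.1202]
tool_rot: [[0.99, 0.0, -0.142], [0.142, 0.001, 0.99], [0.0, -1.0, 0.001]]
wrist_force: [0.3, -0.2, 0.4]
finger_gap: 0.032
```

```bash
python3 -c "
from h import *
togo([.5739,-.065,-.0129+.006]);save('side13','side');save('wrist13','wrist')"
```

```text
pos [ 0.5731 -0.059   0.1202] d(tool) [-1.000e-04  1.271e-01 -6.100e-03] yaw z 98.16 gap 0.032 F [ 0.28 -0.17  0.42] t 18.35
```

View pics/side13.png

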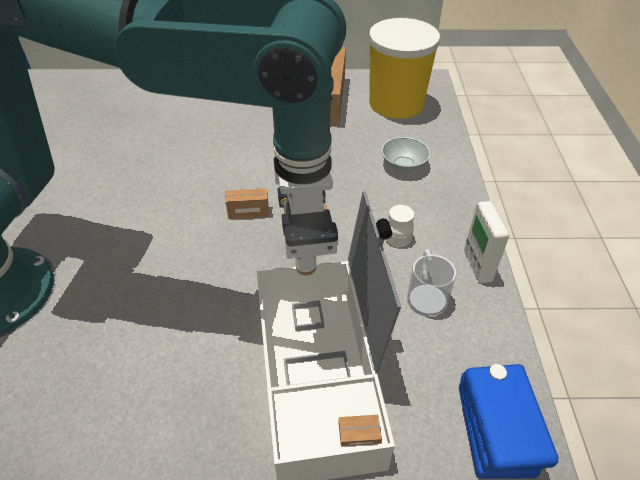

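View pics/wrist13.png

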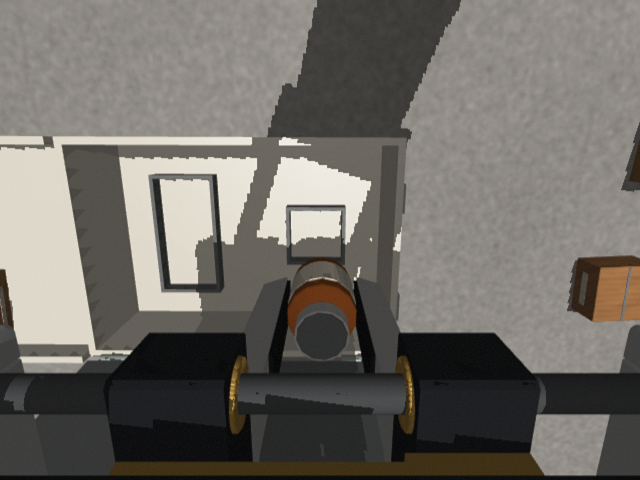

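```bash
python3 -c "
from h import *
for q in ((288,206),(345,206),(345,262),(288,262),(317,234)): print(wray(q,.019))
for q in ((152,176),(216,176),(222,289),(162,290)): print('c',wray(q,.019))
print(W([0,.055,0]),W([0,-.055,0]))"
```

```text
[ 0.55304574 -0.09095435  0.019     ]
[ 0.54626933 -0.04423326  0.019     ]
[ 0.59426994 -0.03659027  0.019     ]
[ 0.60135921 -0.0853047   0.019     ]
[ 0.57322099 -0.0642309   0.019     ]
c [ 0.54458441 -0.20380316  0.019     ]
c [ 0.53709323 -0.15248879  0.019     ]
c [ 0.63430446 -0.14026984  0.019     ]
c [ 0.6427654 -0.1925272  0.019    ]
[ 0.57389444 -0.0649567   0.        ] [ 0.58950556 -0.1738433   0.        ]
```

Request:
{"fn": "drive_tool", "kwargs": {
  "targets": [
    [[0.0005,0.01,-0.006],0],
    [[0,0.02,0],0],
    [[0,0.025,0],0],
    [[0,0.025,0],0],
    [[0,0.02,0],0]
  ]
}}

```text
clock: 19.4
position: [0.5735, -0.066, 0.0174]
tool_rot: [[0.99, -0.002, -0.141], [0.141, 0.0, 0.99], [-0.002, -1.0, 0.001]]
wrist_force: [0.5, 0.4, -1.3]
finger_gap: 0.0318
```

Request:
{"fn": "drive_tool", "kwargs": {
  "targets": [
    [[0,0.012,0],0],
    [[0,0.006,0],0],
    [[0,0,0],0],
    [[0,0,0],0]
  ]
}}

```text
clock: 19.8
position: [0.5754, -0.0659, 0.003]
tool_rot: [[0.99, 0.002, -0.142], [0.142, -0.0, 0.99], [0.002, -1.0, -0.001]]
wrist_force: [0.1, -0.2, -1.0]
finger_gap: 0.0317
```

```bash
python3 -c "
from h import *
togo([.574,-.0648,-.0079]);save('wrist14','wrist')"
```

```text
pos [ 0.5754 -0.0659  0.003 ] d(tool) [-0.0013  0.0109  0.0013] yaw z 98.14 gap 0.0317 F [ 0.07 -0.19 -0.96] t 19.8
```

View pics/wrist14.png

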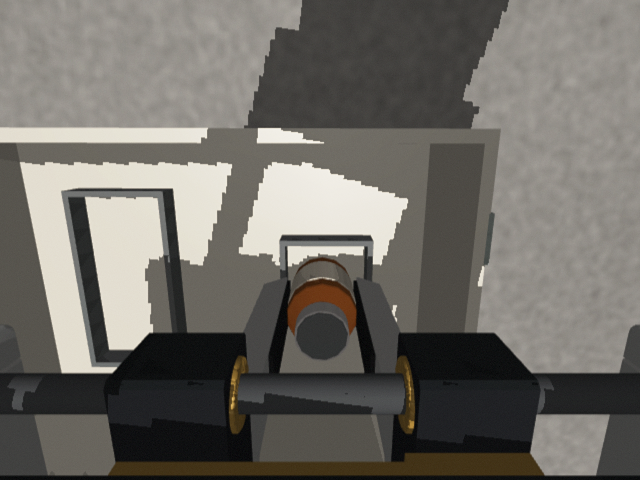

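Request:
{"fn": "drive_tool", "kwargs": {
  "targets": [
    [[-0.001,0.003,0.002],0],
    [[0,0.003,0],0],
    [[0,0.003,0],0],
    [[0,0.001,0],0],
    [[0,0,0],0]
  ]
}}

```text
clock: 20.35
position: [0.5732, -0.0637, -0.0079]
tool_rot: [[0.99, -0.0, -0.142], [0.142, 0.0, 0.99], [-0.0, -1.0, 0.0]]
wrist_force: [-0.8, 0.4, 1.3]
finger_gap: 0.0322
```

Request:
{"fn": "drive_tool", "kwargs": {
  "targets": [
    [[0,0.001,0],0],
    [[0,0,0],0]
  ]
}}

```text
clock: 20.55
position: [0.5733, -0.0637, -0.008]
tool_rot: [[0.99, 0.0, -0.142], [0.142, 0.0, 0.99], [0.0, -1.0, 0.0]]
wrist_force: [-1.9, 0.7, 5.2]
finger_gap: 0.0318
```

Floor contact shows as 5 N at the height I expected. Releasing.

Request:
{"fn": "drive_tool", "kwargs": {
  "targets": [
    [[0,0,0],0],
    [[0,0,0],0],
    [[0,0,0],0],
    [[0,0,0],0],
    [[0,-0.005,0],0]
  ],
  "grip": 0.052
}}

```text
clock: 21.05
position: [0.5725, -0.0636, -0.0049]
tool_rot: [[0.99, -0.002, -0.142], [0.142, 0.001, 0.99], [-0.002, -1.0, 0.001]]
wrist_force: [0.4, -0.0, -0.0]
finger_gap: 0.0519
```

Request:
{"fn": "drive_tool", "kwargs": {
  "targets": [
    [[0,-0.02,0],0],
    [[0,-0.03,0],0],
    [[0,-0.04,0],0],
    [[0,-0.04,0],0],
    [[0,-0.02,0.01],0]
  ]
}}

```text
clock: 21.55
position: [0.5739, -0.0551, 0.151]
tool_rot: [[0.99, 0.007, -0.14], [0.14, -0.002, 0.99], [0.007, -1.0, -0.003]]
wrist_force: [-0.4, -0.2, -0.2]
finger_gap: 0.0522
```

```bash
python3 -c "
from h import *
togo([.448,.2086,.1]);save('wrist15','wrist')"
```

```text
pos [ 0.5739 -0.0551  0.151 ] d(tool) [-0.088   0.0496  0.2788] yaw z 98.06 gap 0.0522 F [-0.42 -0.16 -0.17] t 21.55
```

View pics/wrist15.png

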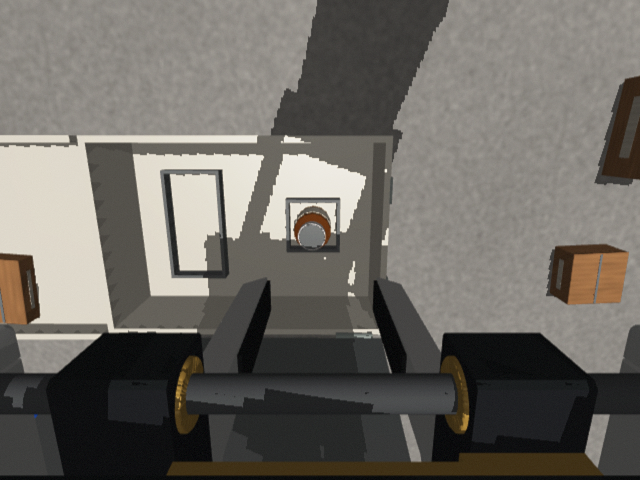

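The vial stands centred in the square nest. On to the carton.

Request:
{"fn": "drive_tool", "kwargs": {
  "targets": [
    [[-0.008,0,0.03],0],
    [[-0.012,0,0.04],0],
    [[-0.014,0,0.045],0],
    [[-0.014,0,0.045],0],
    [[-0.014,0.01,0.045],0]
  ],
  "grip": 0.066
}}

```text
clock: 22.1
position: [0.4813, 0.1416, 0.1366]
tool_rot: [[0.99, 0.002, -0.141], [0.141, 0.001, 0.99], [0.003, -1.0, 0.0]]
wrist_force: [0.8, 0.8, -0.3]
finger_gap: 0.0661
```

Request:
{"fn": "drive_tool", "kwargs": {
  "targets": [
    [[-0.014,0.01,0.04],0],
    [[-0.012,0.01,0.024],0],
    [[0,0.01,0.01],3.1],
    [[0,0,0],0],
    [[0,0,0],0]
  ]
}}

```text
clock: 22.6
position: [0.4451, 0.2095, 0.1055]
tool_rot: [[0.996, -0.001, -0.089], [0.089, -0.001, 0.996], [-0.001, -1.0, -0.001]]
wrist_force: [-0.2, -0.4, -0.4]
finger_gap: 0.0661
```

```bash
python3 -c "
from h import *
togo([.448,.2086,-.0115]);save('wrist16','wrist')"
```

```text
pos [0.4451 0.2095 0.1055] d(tool) [ 0.0029  0.117  -0.001 ] yaw z 95.13 gap 0.0661 F [-0.18 -0.42 -0.39] t 22.6
```

View pics/wrist16.png

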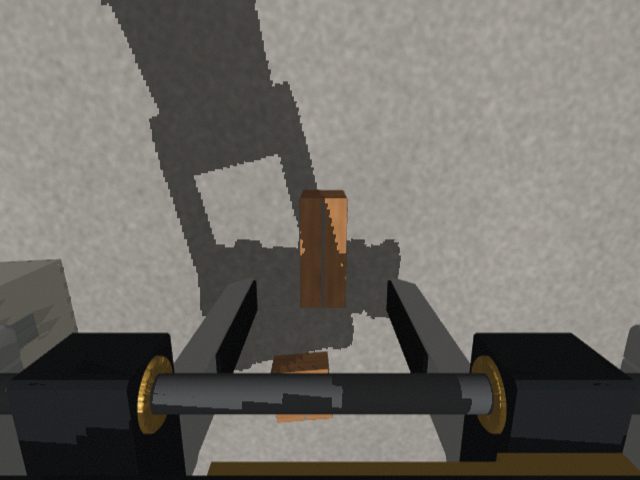

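```bash
python3 -c "
from h import *
a,b=wray((324,197),.05),wray((323,307),.05);print(a,b,(a+b)/2);togo((a+b)/2*[1,1,0]+[0,0,-.0115])"
```

```text
[0.40770054 0.20621049 0.05      ] [0.49173757 0.2129396  0.05      ] [0.44971906 0.20957505 0.05      ]
pos [0.4461 0.2091 0.1065] d(tool) [0.0035 0.118  0.0002] yaw z 94.99 gap 0.0659 F [-0.06  0.34  0.27] t 22.75
```

Request:
{"fn": "drive_tool", "kwargs": {
  "targets": [
    [[0.0025,0.03,0],0],
    [[0,0.03,0],0],
    [[0,0.03,0],0],
    [[0,0.018,0],0],
    [[0,0.01,0],0]
  ]
}}

```text
clock: 23.25
position: [0.4472, 0.2089, -0.0136]
tool_rot: [[0.996, -0.002, -0.087], [0.087, -0.001, 0.996], [-0.002, -1.0, -0.001]]
wrist_force: [-0.1, 0.2, 0.9]
finger_gap: 0.0658
```

Request:
{"fn": "drive_tool", "kwargs": {
  "targets": [
    [[0,0,0],0],
    [[0,0,0],0]
  ]
}}

```text
clock: 23.45
position: [0.4489, 0.2101, -0.0109]
tool_rot: [[0.996, 0.002, -0.087], [0.087, 0.001, 0.996], [0.002, -1.0, 0.001]]
wrist_force: [0.6, -0.2, -0.1]
finger_gap: 0.0658
```

Request:
{"fn": "drive_tool", "kwargs": {
  "targets": [
    [[0,0,0],0],
    [[0,0,0],0],
    [[0,0,0],0],
    [[0,0,0],0],
    [[0,0,0],0]
  ],
  "grip": 0.0,
  "newtons": 15
}}

```text
clock: 23.95
position: [0.4479, 0.2103, -0.0117]
tool_rot: [[0.996, 0.001, -0.088], [0.088, 0.0, 0.996], [0.001, -1.0, 0.0]]
wrist_force: [-0.7, -0.7, 1.6]
finger_gap: 0.0342
```

```bash
python3 -c "
from h import *
togo([.5896,-.173,.13]);save('wrist17','wrist')"
```

```text
pos [ 0.4479  0.2103 -0.0117] d(tool) [ 0.1075 -0.1417 -0.3942] yaw z 95.05 gap 0.0342 F [-0.7  -0.67  1.63] t 23.95
```

View pics/wrist17.png

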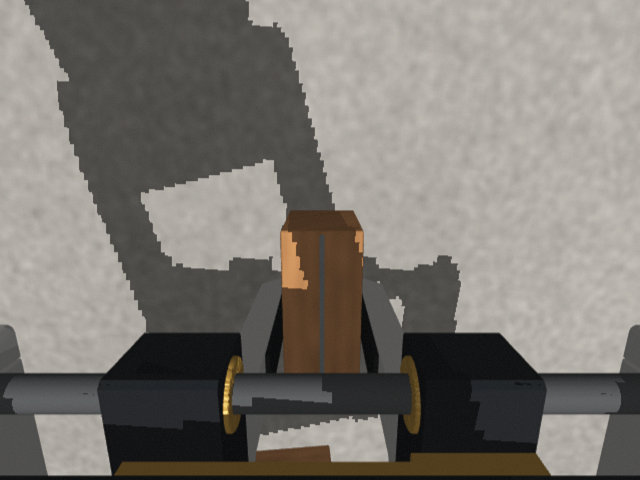

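Request:
{"fn": "drive_tool", "kwargs": {
  "targets": [
    [[0,-0.01,0],0],
    [[0,-0.02,0],0],
    [[0,-0.03,0],0],
    [[0,-0.03,0],-1],
    [[0,-0.025,0],-2.1]
  ]
}}

```text
clock: 24.5
position: [0.448, 0.2101, 0.1052]
tool_rot: [[0.99, 0.001, -0.143], [0.143, 0.0, 0.99], [0.002, -1.0, 0.0]]
wrist_force: [0.1, -0.0, -0.2]
finger_gap: 0.0334
```

Request:
{"fn": "drive_tool", "kwargs": {
  "targets": [
    [[0.002,-0.018,-0.01],0],
    [[0.004,-0.01,-0.02],0],
    [[0.006,0,-0.03],0],
    [[0.008,0,-0.035],0],
    [[0.008,0,-0.035],0]
  ]
}}

```text
clock: 25.0
position: [0.4942, 0.0843, 0.1317]
tool_rot: [[0.99, 0.001, -0.143], [0.143, 0.0, 0.99], [0.001, -1.0, -0.0]]
wrist_force: [0.5, 1.2, -0.7]
finger_gap: 0.0337
```

Request:
{"fn": "drive_tool", "kwargs": {
  "targets": [
    [[0.008,0,-0.035],0],
    [[0.008,0,-0.035],0],
    [[0.008,0,-0.035],0],
    [[0.008,0,-0.035],0],
    [[0.008,0,-0.035],0]
  ]
}}

```text
clock: 25.5
position: [0.5585, -0.0837, 0.1314]
tool_rot: [[0.99, 0.0, -0.141], [0.141, 0.0, 0.99], [0.0, -1.0, 0.0]]
wrist_force: [0.7, 0.3, -0.0]
finger_gap: 0.0339
```

Request:
{"fn": "drive_tool", "kwargs": {
  "targets": [
    [[0.008,0,-0.035],0],
    [[0.006,0,-0.03],0],
    [[0.004,0,-0.02],0],
    [[0,0,-0.01],0],
    [[0,0,0],0]
  ]
}}

```text
clock: 26.0
position: [0.5893, -0.1747, 0.1309]
tool_rot: [[0.99, -0.001, -0.14], [0.14, 0.0, 0.99], [-0.001, -1.0, 0.0]]
wrist_force: [-0.1, 0.5, 0.3]
finger_gap: 0.0337
```

```bash
python3 -c "
from h import *
togo([.5896,-.173,-.0067]);save('side18','side');save('wrist18','wrist');togo([.5896,-.173,-.0067])"
```

```text
pos [ 0.5893 -0.1747  0.1309] d(tool) [0.0006 0.1376 0.0016] yaw z 98.05 gap 0.0337 F [-0.06  0.54  0.26] t 26.0
pos [ 0.5892 -0.1729  0.1311] d(tool) [ 0.0004  0.1378 -0.0003] yaw z 98.16 gap 0.0343 F [ 0.01 -0.22 -0.75] t 26.1
```

View pics/side18.png

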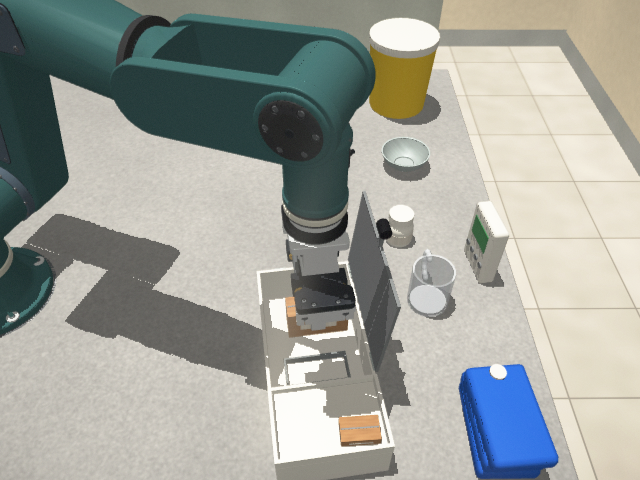

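View pics/wrist18.png

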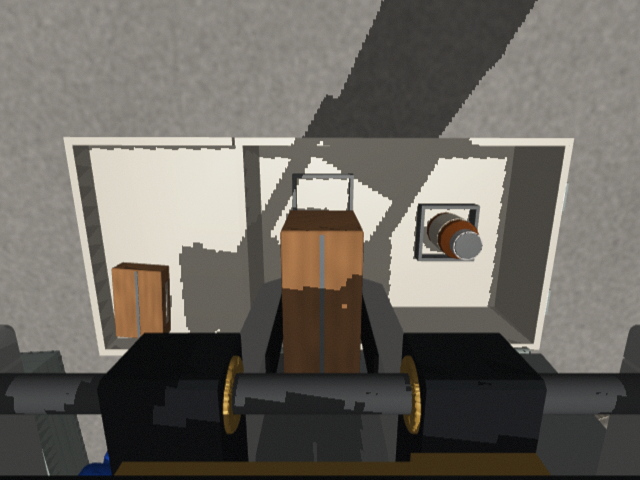

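Request:
{"fn": "drive_tool", "kwargs": {
  "targets": [
    [[-0.0015,0.01,0],0],
    [[0,0.02,0],0],
    [[0,0.025,0],0],
    [[0,0.025,0],0],
    [[0,0.02,0],0]
  ]
}}

```text
clock: 26.6
position: [0.5868, -0.1722, 0.0288]
tool_rot: [[0.99, -0.002, -0.143], [0.143, 0.001, 0.99], [-0.002, -1.0, 0.001]]
wrist_force: [-1.0, -0.2, -0.0]
finger_gap: 0.0337
```

Request:
{"fn": "drive_tool", "kwargs": {
  "targets": [
    [[0,0.012,0],0],
    [[0,0.008,0],0],
    [[0,0,0],0],
    [[0,0,0],0]
  ]
}}

```text
clock: 27.0
position: [0.5887, -0.174, 0.0119]
tool_rot: [[0.99, 0.002, -0.142], [0.142, -0.0, 0.99], [0.001, -1.0, -0.001]]
wrist_force: [-0.4, -0.1, -0.5]
finger_gap: 0.0339
```

```bash
python3 -c "
from h import *
save('wrist19','wrist');togo([.5896,-.173,-.0067])"
```

```text
pos [ 0.589  -0.1742  0.0123] d(tool) [0.0008 0.019  0.0011] yaw z 98.15 gap 0.0341 F [ 0.16  0.18 -0.37] t 27.05
```

View pics/wrist19.png

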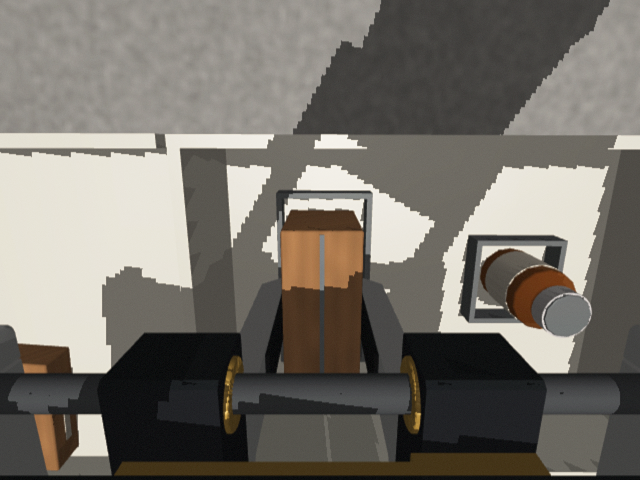

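Request:
{"fn": "drive_tool", "kwargs": {
  "targets": [
    [[-0.001,0.005,0.0013],0],
    [[0,0.005,0],0],
    [[0,0.004,0],0],
    [[0,0.002,0],0],
    [[0,0,0],0]
  ]
}}

```text
clock: 27.55
position: [0.5865, -0.1727, -0.0057]
tool_rot: [[0.99, -0.001, -0.142], [0.142, 0.001, 0.99], [-0.001, -1.0, 0.001]]
wrist_force: [-0.1, -0.1, -0.5]
finger_gap: 0.0343
```

Request:
{"fn": "drive_tool", "kwargs": {
  "targets": [
    [[0,0.0015,0],0],
    [[0,0.0015,0],0],
    [[0,0,0],0]
  ]
}}

```text
clock: 27.85
position: [0.5873, -0.173, -0.0067]
tool_rot: [[0.99, 0.001, -0.142], [0.142, -0.0, 0.99], [0.001, -1.0, -0.001]]
wrist_force: [-2.3, 0.4, 4.4]
finger_gap: 0.0339
```

Contact is at the expected height (4.4 N). Releasing.

Request:
{"fn": "drive_tool", "kwargs": {
  "targets": [
    [[0,0,0],0],
    [[0,0,0],0],
    [[0,0,0],0],
    [[0,0,0],0],
    [[0,-0.005,0],0]
  ],
  "grip": 0.054
}}

```text
clock: 28.35
position: [0.5861, -0.1725, -0.004]
tool_rot: [[0.99, -0.002, -0.142], [0.142, 0.001, 0.99], [-0.002, -1.0, 0.001]]
wrist_force: [0.3, 1.0, -0.5]
finger_gap: 0.054
```

Request:
{"fn": "drive_tool", "kwargs": {
  "targets": [
    [[0,-0.02,0],0],
    [[0,-0.03,0],0],
    [[0,-0.04,0],0],
    [[0,-0.04,0],0],
    [[0,-0.03,0],0]
  ]
}}

```text
clock: 28.85
position: [0.5876, -0.1731, 0.1606]
tool_rot: [[0.99, 0.004, -0.142], [0.142, -0.001, 0.99], [0.003, -1.0, -0.002]]
wrist_force: [1.1, -0.0, -0.3]
finger_gap: 0.0538
```

Request:
{"fn": "drive_tool", "kwargs": {
  "targets": [
    [[-0.03,0,0.02],0],
    [[-0.03,0,0.03],0],
    [[-0.02,0,0.03],0],
    [[0,0,0],0],
    [[0,0,0],0]
  ]
}}

```text
clock: 29.35
position: [0.4966, -0.1048, 0.1578]
tool_rot: [[0.99, 0.002, -0.142], [0.142, -0.001, 0.99], [0.002, -1.0, -0.001]]
wrist_force: [0.4, -0.2, -0.1]
finger_gap: 0.0538
```

```bash
python3 -c "
from h import *
save('wrist20','wrist');togo([0,0,0]);save('side20','side');save('top20','top')"
```

```text
pos [ 0.497  -0.1054  0.1576] d(tool) [-0.4772  0.1567  0.1749] yaw z 98.15 gap 0.0541 F [-0.35 -0.15  0.26] t 29.4
```

View pics/wrist20.png

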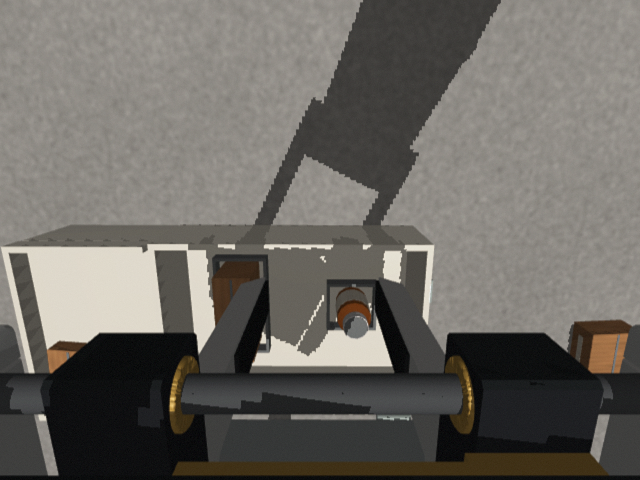

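View pics/side20.png

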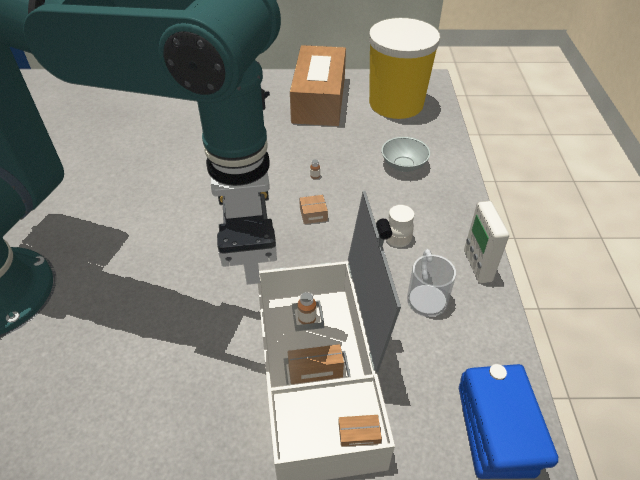

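View pics/top20.png

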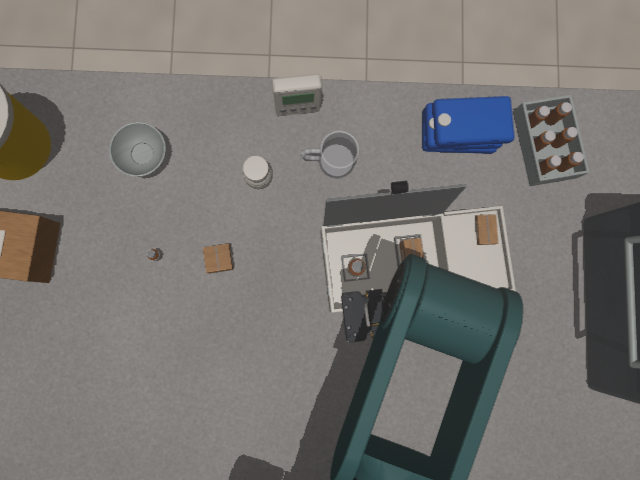

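Both things stand in their nests. I'll clear the arm for one last check from above.

Request:
{"fn": "drive_tool", "kwargs": {
  "targets": [
    [[-0.02,0,0.03],0],
    [[-0.03,0,0.04],0],
    [[-0.02,0,0.045],0],
    [[0,0,0.045],0],
    [[0,0,0.04],0]
  ]
}}

```text
clock: 30.0
position: [0.3989, 0.0842, 0.1574]
tool_rot: [[0.99, 0.001, -0.14], [0.14, 0.0, 0.99], [0.001, -1.0, 0.0]]
wrist_force: [0.3, -0.2, 0.9]
finger_gap: 0.0536
```

Request:
{"fn": "drive_tool", "kwargs": {
  "targets": [
    [[0,0,0.04],0],
    [[0,0,0.03],0],
    [[0,0,0.01],0],
    [[0,0,0],0],
    [[0,0,0],0]
  ]
}}

```text
clock: 30.5
position: [0.388, 0.1613, 0.1568]
tool_rot: [[0.99, -0.0, -0.141], [0.141, -0.001, 0.99], [-0.0, -1.0, -0.001]]
wrist_force: [0.8, -0.8, -0.5]
finger_gap: 0.0539
```

```bash
python3 -c "
from h import *
import pickle
C=pickle.load(open('cams.pkl','rb'))
save('top21','top');save('side21','side')
b=cv2.imread('pics/top21.png')[200:320,320:470];cv2.imwrite('pics/z21.png',cv2.resize(b,None,fx=5,fy=4.9,interpolation=cv2.INTER_CUBIC))
b=cv2.imread('pics/side21.png')[270:400,255:385];cv2.imwrite('pics/z22.png',cv2.resize(b,None,fx=4.5,fy=4.5,interpolation=cv2.INTER_CUBIC))
print('carton top pred',proj(C['top'],np.array([W([sx*.042,-.055+sy*.017,.055]) for sx,sy in ((-1,-1),(1,-1),(1,1),(-1,1))])).round(1).tolist(),'cap',proj(C['top'],np.array([W([0,.055,.065])])))"
```

```text
carton top pred [[427.3, 280.2], [421.2, 236.3], [403.5, 238.3], [409.5, 282.3]] cap [[358.33677252 265.41243722]]
```

View pics/z21.png

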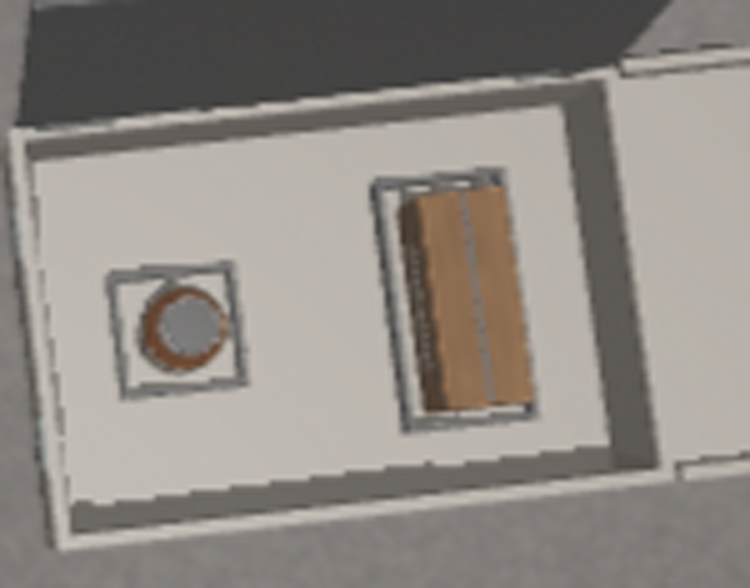

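View pics/z22.png

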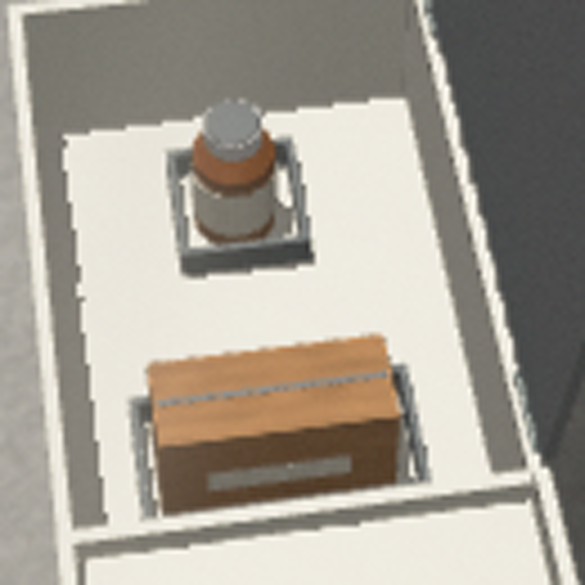

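Carton and vial are both within about 3–4 mm of centre: the cap is at (358.6,266) where (358.3,265.4) was expected, and the carton corners are about 2 px off. The flap is still open. Handing in.

```bash
python3 -c "
from h import *
s=readout.state();print(s['clock'],np.abs(s['qd']).max());print(ticket.sign_off())"
```

```text
30.6 0.005613805865881257
the job is handed in; nothing more can be done
None
```

I opened the flap and left it standing. The vial is upright in the square nest and the carton is upright in the long nest. I handed the job in at 30.6 s; it gave no verdict.

**Flap:** I took it to about 1.70 rad by the arm's reading before moving anything else. It was still standing open in the final pictures.

**Vial and carton:** In the last top and side pictures both are upright inside their nests. The vial is about 1–2 mm from centre, and the carton is about 3 mm toward the robot and in line. Each was lowered until it touched the floor at about 5 N, then released.

**Other things:** The small vial, square box, tier carton, jar and mug look unmoved in the pictures; I did not measure them again. At hand-in the arm was clear of everything and nearly still.

**What disagreed:**
- **Fingertip position:** My first grasp at the pull closed above it, because the real fingertips are about 30.5 mm short of the reported tool point. I measured this by touching the free counter with the shut fingers (5 N) and corrected for it from then on.
- **Vial start position:** The side and top cameras differed by about 3 mm, so I used a value between them.

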